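Clamp a pressure gauge and prove its clamp screw

ROBOT

A 7-joint arm with a two-finger parallel gripper is mounted at the origin on the work surface. World frame = base frame: x ahead of the robot, y to its left, z up, the work surface at z = 0. Lengths are in m, angles in degrees, forces in N, time in s.
With the tool pointing down it reaches from about 0.425 to 0.875 m from the base axis. Payload 4.7 kg.
Tool frame: the origin (TCP) lies on the centre line of the jaws, within the pads' length; the fingertips stand env.nose_length ahead of it and the grasp point (between the pads) lies 8 mm behind it (env.nose_length is the distance from the TCP to the fingertips, in m); y points along the fingers, z is the direction in which the jaws open and shut, and the axes are right-handed (so a half turn about y gives the same grasp; the last joint's range is limited). The gripper opens to 87 mm and grips with 3 to 60 N. Pads are 19 mm wide; open, the fingers measure 117 mm over their backs; the gripper's body (75 mm by 190 mm) begins 51 mm behind the grasp point.
Start: joints at [0.808, 18.392, -4.016, 83.108, 1.295, 78.541, -3.26], TCP at [0.65, -0, 0.234] pointing down, gripper open.
Joint ranges: [-163.93, 163.93], [-17.29, 119.83], [-79.2, 71.16], [3.27, 140.29], [-89.18, 269.18], [5.43, 117.66], [-154.24, 154.24]. Speed limits (degrees/s): [147.25, 147.25, 180, 180, 180, 180, 180].

INTERFACE

Orientations are given as [roll, pitch, yaw] about the fixed x, y, z axes, in that order (R = Rz(yaw) Ry(pitch) Rx(roll)).
In Python, from cell import env, read_camera, camera_info, job, models gives the robot as it stands.
- The arm moves only by the tool move_arm, never from a script. Its argument "moves" is a list of rows, each a list of 6 numbers: the shift along the tool's x, y, z in mm, then the turn, a rotation vector about the tool's x, y, z in degrees. In form: [[x, y, z, ax, ay, az], ...]. A call has 1 to 20 rows; each row is the pose to reach, as a shift and turn from the pose commanded when the call began, along the tool's axes at that moment; what a row does not reach only later rows make up. A row lasts 1/12 s, in which the tool goes at most 41.7 mm and 7.16 degrees, less where a joint would pass 70% of its speed; a pose out of reach is approached as far as the arm can. A call with a gripper value outside its range is refused whole. "claw" is the finger opening in mm, from 0 to 87, set as the call begins (left out, the last holds). The fingers move at their own pace and stop on an object; "newtons" is the grip in N (left out, the last holds). Time passes only in rows, so rows that repeat a pose let the fingers close. It gives the time, the measured TCP pose, the force and the opening at its end, in the units of the state.
- env.get_obs(): the state, without advancing time (a new reading comes with each control period).
- read_camera(name): name is "scene" or "side" or "wrist"; returns (picture, depth): 400x640x3 uint8, red, green, blue; 400x640 float32, m along the optical axis (not along the pixel's ray), 0 where there is no reading.
- camera_info(name): a dict with "fx", "fy", "cx", "cy" (pixels), "R" (3x3) and "t" (3): a world point X has camera coordinates R X + t. Camera axes: x right, y down, z forward; pixel columns grow to the right and rows downward; lengths in m; the calibration is good to about 2 mm. The wrist camera is an equidistant fisheye: a pixel r from the principal point sees the ray r / f radians off the axis. A picture is of the moment at which its call begins: read the wrist's pose just before it. camera_info takes no time and is no camera call; for the wrist camera it gives the pose at the moment of the call.
- job.sign_off(): hands the job in, once; it reports no verdict.
Trained networks look in the newest picture that a camera, given by its name, has taken for a name from the list of things; names that differ only in an ending like _2 or _b are one class to them, and where a whole thing is asked for, a point or a joint stands for the part that bears it (a point fixed in the world has none). Each returns a list of dicts, best first, with "score" (0 to 1); they miss things now and then, are a little off and sometimes report something else, mostly with a low value. They report only what shows in the picture. A call takes as long as a camera call. They do not tell look-alikes from the thing itself.
- models.spot_in(target, camera): "point" ([x, y, z] in m, in world coordinates, good to about 4 mm: the middle of the surface that is visible of it).
- models.cut_out(target, camera): "mask" (400x640 bool, what is visible of it).
The state is a dict: "time_s": time; "qpos": joint angles; "joint_velocities": joint speeds; "effort": joint torques, N m; "tool_pos": TCP position; "tool_rot": TCP orientation; "force": force on the tool from outside, world axes, zero at the start; "wrist_torque": the same for the moment, N m; "grip_width": finger opening in m.
Only numpy, scipy, OpenCV 4.12 (cv2) and the standard library are available. Lean on these libraries where they do the work, as an engineer would, in place of code of your own. Each camera call takes 0.05 s, during which the arm holds its last target.

TASK

Take the pressure gauge out of the wooden rack and stand it in the socket of the aluminium clamp block, gently, fully home and upright. Then swing the clamp lever clockwise (seen from above) until the screw bites, load it to about 1.0 N m (about 11 N square to the lever at its knob; never over 1.5 N m) and keep that load on for two seconds to prove that the screw holds. Let go, leaving the lever tight, the gauge seated and the other things where they are.

Things in the scene. Friction and masses are not known exactly. Their poses are not given: they have to be found in the camera images.
- gauge_center (a point): Centre of the gauge's dark steel case, 50 mm in diameter, 32 mm tall, white dial facing up. Round about its upright z, 0.22 kg. Under the case: a brass neck 30 mm in diameter, 14 mm tall, then a brass stem 20 mm in diameter, 28 mm long. The neck's underside lies 30 mm and the stem's foot 58 mm below this point. It starts in one of the rack's holes.
- gauge_shoulder (a point): Point on the gauge's axis at the underside of its neck, 30 mm below gauge_center; it rests on the top face of the rack or of the clamp block when the stem is fully home.
- rack: Fixed wooden rack 75 x 180 x 45 mm (x, y, z), origin at the centre of its underside, long side along its y. Two holes of 23 mm diameter at y = +45 and -45 mm, open at the top face. One holds the gauge, the other a brass blanking plug. The gauge is best gripped across the rack's x.
- plug_center (a point): Brass blanking plug in the rack's other hole: no dial, a 32 mm round head 20 mm tall with a narrow fin on top, reaching 31 mm above the rack. This point is half-way up the plug. Leave it alone.
- clamp: Fixed aluminium clamp block 90 x 200 x 50 mm (x, y, z), origin at the centre of its underside. In its top face (z = 50 mm): the socket at y = +55 mm; the clamp screw's upright axis at y = -55 mm, carrying the lever.
- socket (a point): Centre of the socket's mouth in the block's top face: round hole 22.5 mm in diameter, 34 mm deep, chamfered 3 mm.
- screw_axis (a point): Point on the screw's upright axis at the height of lever_knob. Where the screw bites differs each time: the lever then points (axis to knob) between -1.98 and -2.22 rad about z from the block's x axis. Past the bite the load rises about 5 N for each mm the knob is pressed on. Let go, the lever springs back to the bite and stays.
- lever_knob (a point): Middle of the upright round grey knob on the lever's end, 90 mm from screw_axis and 49 mm above the block's top. Knob 18 mm in diameter, from 18 mm below to 22 mm above this point; under it a 22 mm boss on a dark bar 12 mm wide. The lever turns easily (under 2 N here) for 0.7 to 1.4 rad clockwise, then the screw bites and the lever stands.
- clamp_wind (a joint): Elastic twist of the clamp screw under the tightening torque, rad: 0 unloaded, 0.025 at 1.0 N m, 0.0375 at 1.5 N m (40 N m per rad). It hardly differs from 0 while the lever turns freely.
- spanner_mid (a point): Middle of a steel spanner lying on the bench; leave it alone.
- driver_grip (a point): Handle of a screwdriver lying on the bench; leave it alone.
Not all that is in view belongs to the job. Several things have the shape of the clamp; the one meant has the colours described above.

How it is judged (in metres and radians):
On the way, in this order (a step that is already met when the one before it is completed fails the run):
1. the gauge stands in the clamp socket, fully home (within 4 mm) and upright (horizontal distance between gauge_shoulder and socket below 0.003 m and distance between gauge_shoulder and socket below 0.004 m and angle between gauge_center's own z axis and vertical below 0.08 rad), for 0.2 s.
2. with the gauge seated, the screw carries at least 0.7 N m of tightening torque without a break for 1.5 s (all of step 1 and value of joint clamp_wind above 0.0175 rad), for 1.5 s.
At the end, for the whole second after the job is handed in: Gauge at rest and upright (0.08 rad) in the socket, shoulder within 4 mm of the mouth, 3 mm sideways. Lever let go in the tight sector: knob at least 22 mm to the block's -x side and 45 mm to the -y side of the screw axis; screw twist below 0.006 rad (all of step 1 and x of lever_knob in the frame of clamp below -0.022 m and y of lever_knob in the frame of clamp below -0.1 m and value of joint clamp_wind below 0.006 rad and linear speed of gauge below 0.02 m/s); the robot touches nothing.
It fails at once if the clamp screw is overloaded: more than 1.5 N m (value of joint clamp_wind above 0.0375 rad).
It fails at once if the gauge is tipped over (more than 0.6 rad) (angle between gauge_center's own z axis and vertical above 0.6 rad).
It fails at once if the gauge is struck or pressed with more than 25 N against the block (contact force between gauge and clamp above 25 N).
It fails at once if a bystander (plug, spanner or screwdriver) is moved by more than 30 mm (distance of any of plug_center, spanner_mid, driver_grip from where it was at the start of the episode above 0.03 m).
It also fails if it takes over 72 s, if anything falls off the work surface, if the arm or the gripper's body presses on something with over 40 N, if the wrist force passes 120 N, or if a joint passes its speed limit or range.

## Working session

There is one attempt and no reset: what is moved stays moved. The work goes in short steps, Python scripts to look and compute and a tool call to move; the robot and the scene stay as the last step left them, time stands still between calls to the robot, and variables do not carry over. Pictures are saved under pics/ and viewed, and the job is handed in when it is done.

Besides the shell and the picture viewer there is one more tool, called after "Emit:" as name(argument=value, ...), one argument or row to a line, values as JSON. move_arm: Moves the arm, as the interface text tells. Its arguments: {"type":"object","properties":{"moves":{"type":"array","items":{"type":"array","items":{"type":"number"}}},"claw":{"type":"number"},"newtons":{"type":"number"}},"required":["moves"]}

```bash
ls; mkdir -p pics; python3 - <<'E'
from cell import env, read_camera, camera_info, job, models
import cv2
print(env.get_obs(), env.nose_length)
for n in ["scene","side","wrist"]:
    p,d=read_camera(n); cv2.imwrite(f"pics/a_{n}.png",p[:,:,::-1])
    c=camera_info(n); print(n,c)
E
```

```text
pics
{'time_s': 0.0, 'qpos': array([ 0.81000267, 18.44017503, -4.01546371, 83.17564939,  1.29497645,
       78.54104787, -3.26065521]), 'joint_velocities': array([-0.04400683,  0.00920553, -0.10151189, -0.08088648, -0.04685809,
       -0.15109425,  0.00487969]), 'effort': array([-2.58547143e-04, -4.91284704e+01, -4.03903294e-01, -3.12526345e+01,
       -6.40594075e-02,  4.37659642e-02,  1.61017233e-04]), 'tool_pos': array([ 6.49458467e-01, -7.50685728e-05,  2.32442301e-01]), 'tool_rot': array([-9.01116285e+01, -5.80114486e-03, -9.00009550e+01]), 'force': array([-0.40703988, -0.28121791, -0.20439311]), 'wrist_torque': array([-0.01525986,  0.03083875,  0.00768681]), 'grip_width': 0.08694088102183754} 0.011
scene {'fx': 440.9301404890252, 'fy': 440.9301404890252, 'cx': 314.9636507861372, 'cy': 203.95224074633586, 'R': array([[-0.71042557,  0.7035643 ,  0.01711107],
       [ 0.45476593,  0.47748495, -0.75179523],
       [-0.53710656, -0.52631302, -0.65917459]]), 't': array([ 0.40115839, -0.20381798,  1.50225948])}
side {'fx': 460.1224144909417, 'fy': 460.1224144909417, 'cx': 319.9003152233271, 'cy': 197.6368522122273, 'R': array([[-0.84879651, -0.52818701,  0.02372714],
       [-0.32462103,  0.48519319, -0.81191672],
       [ 0.41733161, -0.6968544 , -0.5832909 ]]), 't': array([0.48784499, 0.25563514, 0.859083  ])}
wrist {'fx': 309.70691628693146, 'fy': 309.70691628693146, 'cx': 318.6809236519871, 'cy': 196.1910516958981, 'R': array([[ 9.99999619e-01,  1.23690886e-04, -8.63775747e-04],
       [ 3.58616428e-04, -9.60695731e-01,  2.77603285e-01],
       [-7.95488676e-04, -2.77603489e-01, -9.60695410e-01]]), 't': array([-0.64976669, -0.03484227,  0.39054355])}
```

View pics/a_scene.png

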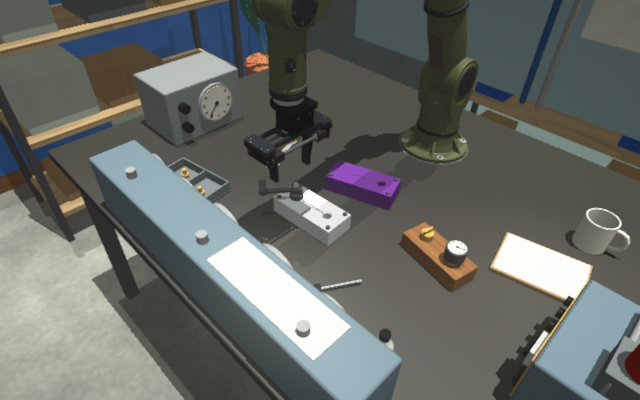

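View pics/a_side.png

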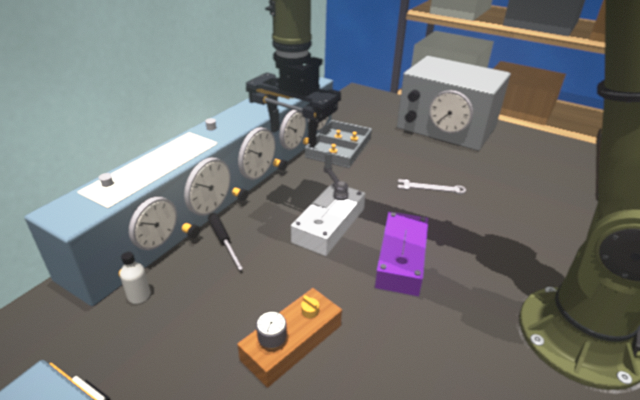

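View pics/a_wrist.png

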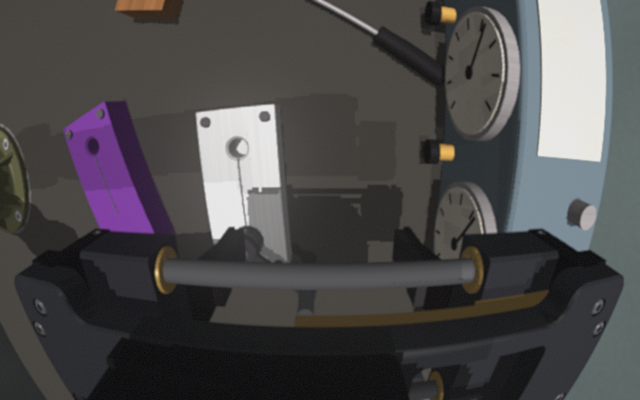

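The gauge is at scene (456,250) and side (271,328). Look-alikes for it are the plug at scene (428,232), the big panel dials and the instrument dial at (215,102). The clamp candidates are the aluminium block at scene (312,213) with a lever, and the purple block at (363,185), which is a decoy. I choose the dial-topped gauge in the rack and the aluminium block, and will measure both.

```bash
cat > h.py <<'E'
from cell import env, read_camera, camera_info, job, models
import cv2, numpy as np
def cloud(d,c):
    v,u=np.mgrid[0:d.shape[0],0:d.shape[1]]
    P=np.stack([(u-c['cx'])/c['fx']*d,(v-c['cy'])/c['fy']*d,d],-1)
    return (P-c['t'])@c['R']
def proj(X,c):
    q=np.asarray(X)@c['R'].T+c['t']; return np.stack([c['fx']*q[...,0]/q[...,2]+c['cx'],c['fy']*q[...,1]/q[...,2]+c['cy']],-1)
E
python3 - <<'E'
from h import *
for cam in ["scene","side"]:
    p,d=read_camera(cam); c=camera_info(cam)
    np.savez(f"{cam}.npz",p=p,d=d)
    W=cloud(d,c)
    for t in ["gauge_center","plug_center","rack","clamp","socket","lever_knob","screw_axis","spanner_mid","driver_grip"]:
        try: print(cam,t,[(np.round(r['point'],3).tolist(),round(r['score'],2)) for r in models.spot_in(t,cam)[:3]])
        except Exception as e: print(t,e)
    for t in ["rack","clamp","gauge_center","lever_knob"]:
        for r in models.cut_out(t,cam)[:2]:
            m=r['mask']&(d>0); X=W[m]
            print(cam,t,round(r['score'],2),m.sum(),X.min(0).round(3),X.max(0).round(3), np.median(X,0).round(3))
            if t in("rack","clamp"):
                zt=.045 if t=="rack" else .05
                T=X[abs(X[:,2]-zt)<.006]
                if len(T)>30:
                    print("  top z",np.median(T[:,2]).round(4), cv2.minAreaRect((T[:,:2]*1000).astype(np.float32)))
E
cat > crop.py <<'E'
from h import *
for cam,(u,v) in {"scene":(312,210),"side":(330,215)}.items():
    p=np.load(cam+".npz")['p']; cr=p[v-50:v+50,u-65:u+65]
    cv2.imwrite(f"pics/crop_{cam}.png",cv2.resize(cr,None,fx=5,fy=5,interpolation=cv2.INTER_CUBIC)[:,:,::-1])
E
python3 crop.py
```

```text
scene gauge_center [([0.589, 0.008, 0.048], 0.18)]
scene plug_center [([0.443, 0.261, 0.065], 0.45), ([0.47, 0.35, 0.087], 0.28)]
scene rack [([0.464, 0.311, 0.046], 0.89), ([0.468, 0.352, 0.095], 0.48)]
scene clamp [([0.385, 0.01, 0.046], 0.74), ([0.585, 0.012, 0.049], 0.57)]
scene socket [([0.385, 0.012, 0.051], 0.88), ([0.589, 0.006, 0.051], 0.66)]
scene lever_knob [([0.606, -0.107, 0.082], 0.69)]
scene screw_axis [([0.384, 0.007, 0.05], 0.78), ([0.582, 0.008, 0.054], 0.7)]
scene spanner_mid [([0.585, 0.01, 0.049], 0.65), ([0.375, -0.324, 0.004], 0.55)]
scene driver_grip []
scene rack 0.61 2156 [ 0.39   0.207 -0.001] [0.502 0.4   0.066] [0.469 0.311 0.045]
  top z 0.0467 ((445.8329772949219, 303.39300537109375), (183.49298095703125, 77.69307708740234), 77.7952880859375)
scene clamp 0.67 2338 [ 0.241 -0.158 -0.001] [0.443 0.103 0.059] [0.386 0.007 0.05 ]
  top z 0.0516 ((368.4826965332031, -6.7223358154296875), (99.89691162109375, 203.0319366455078), 18.87203598022461)
scene clamp 0.63 2368 [ 0.473 -0.12   0.001] [0.613 0.082 0.058] [0.585 0.006 0.05 ]
  top z 0.0514 ((562.14434814
[... 1068 characters left out ...]

  top z 0.0445 ((444.20355224609375, 306.22662353515625), (182.69183349609375, 77.53787994384766), 77.87604522705078)
side clamp 0.91 3496 [ 0.293 -0.176 -0.004] [0.462 0.109 0.057] [0.358 0.036 0.049]
  top z 0.0499 ((367.08233642578125, -2.5490493774414062), (89.9669189453125, 206.0120086669922), 18.1900634765625)
side clamp 0.72 3010 [ 0.511 -0.173 -0.003] [0.651 0.086 0.083] [0.545 0.02  0.049]
  top z 0.0497 ((562.0236206054688, -17.636367797851562), (92.5579833984375, 203.06407165527344), 3.248183012008667)
side gauge_center 0.59 901 [0.428 0.327 0.043] [0.476 0.377 0.096] [0.448 0.359 0.091]
side lever_knob 0.84 392 [ 0.547 -0.261 -0.002] [ 0.723 -0.055  0.122] [ 0.607 -0.103  0.082]
```

View pics/crop_scene.png

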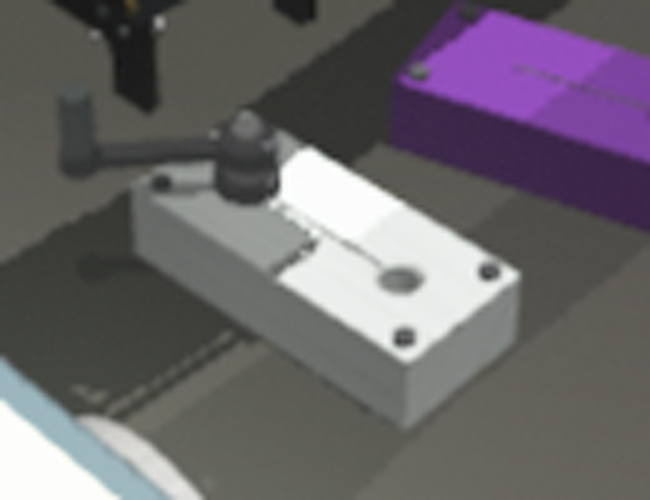

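View pics/crop_side.png

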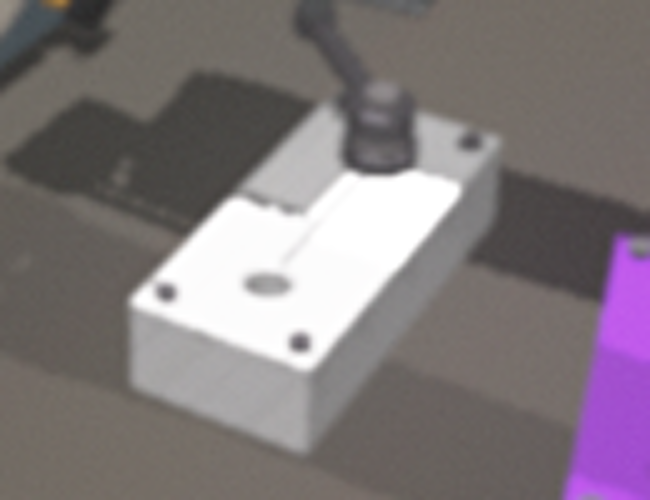

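Both crops show the aluminium block, with its socket in view and a lever carrying a grey knob. The socket is at scene ≈(327,216) and side ≈(319,222). The purple block has no lever. Next: refine the positions.

```bash
python3 - <<'E'
from h import *
def toplane(u,v,c,z):
    r=np.array([(u-c['cx'])/c['fx'],(v-c['cy'])/c['fy'],1.])@c['R']; o=-c['t']@c['R']
    return o+r*(z-o[2])/r[2]
for cam,sk,gz in [("scene",(327,216),(456,250)),("side",(318.6,222),(271,325))]:
    f=np.load(cam+".npz"); p,d=f['p'],f['d']; c=camera_info(cam); W=cloud(d,c)
    g=cv2.cvtColor(p,cv2.COLOR_RGB2GRAY)
    # socket: dark blob near
    u,v=sk; u0,v0=int(u)-14,int(v)-10
    cr=cv2.resize(g[v0:v0+20,u0:u0+28],None,fx=4,fy=4,interpolation=cv2.INTER_CUBIC)
    print(cam,"socket px plane",toplane(u,v,c,.05).round(4))
    m=(cr<150).astype(np.uint8); n,l,s,ce=cv2.connectedComponentsWithStats(m)
    for i in range(1,n):
        if s[i,4]>60: 
            uu,vv=u0+(ce[i][0]+.5)/4-.5,v0+(ce[i][1]+.5)/4-.5
            print("  blob",s[i],(uu.round(1),vv.round(1)),toplane(uu,vv,c,.05).round(4))
    X=W[(d>0)]
    sel=(X[:,2]>.085)&(X[:,2]<.13)&(abs(X[:,0]-.46)<.06)&(abs(X[:,1]-.35)<.06)
    G=X[sel]; print("  gauge top",len(G),np.median(G,0).round(4),cv2.minEnclosingCircle((G[:,:2]*1000).astype(np.float32)), cv2.minAreaRect((G[:,:2]*1000).astype(np.float32)))
    sel=(X[:,2]>.090)&(X[:,2]<.13)&(abs(X[:,0]-.60)<.12)&(X[:,1]<-.03)&(X[:,1]>-.25)
    K=X[sel]
    for zlo in (.09,.1,.11,.117):
        q=K[K[:,2]>zlo]; print("  knob",zlo,len(q),np.median(q,0).round(4),q.min(0).round(3),q.max(0).round(3))
    cr=p[150:260,240:500] if cam=="scene" else p[140:350,230:400]
    cv2.imwrite(f"pics/c2_{cam}.png",cv2.resize(cr,None,fx=3,fy=3,interpolation=cv2.INTER_CUBIC)[:,:,::-1]) 
    # dial
    u,v=gz
    hs=cv2.cvtColor(p,cv2.COLOR_RGB2HSV)
    m=((g>130)&(hs[...,1]<60)); m2=np.zeros_like(m); m2[v-18:v+18,u-20:u+20]=1; m=(m&m2).astype(np.uint8)
    cs,_=cv2.findContours(m,cv2.RETR_EXTERNAL,cv2.CHAIN_APPROX_NONE); k=max(cs,key=cv2.contourArea); e=cv2.fitEllipse(cv2.convexHull(k))
    print("  dial",e,toplane(*e[0],c,.091).round(4))
E
```

```text
scene socket px plane [0.5597 0.0383 0.05  ]
  blob [99  0 13  9 80] (np.float64(339.2), np.float64(206.4)) [0.5088 0.0345 0.05  ]
  blob [ 41  31  32  19 470] (np.float64(326.7), np.float64(215.6)) [0.5591 0.0367 0.05  ]
  blob [  0  70  15  10 103] (np.float64(314.0), np.float64(224.5)) [0.6066 0.0375 0.05  ]
  gauge top 313 [0.46   0.3499 0.094 ] ((455.4424133300781, 347.6109619140625), 26.164793014526367) ((456.3953552246094, 348.1051940917969), (49.350196838378906, 48.19322204589844), 86.0948257446289)
  knob 0.09 101 [ 0.6384 -0.1257  0.1068] [ 0.559 -0.14   0.09 ] [ 0.645 -0.069  0.125]
  knob 0.1 67 [ 0.6395 -0.1273  0.1163] [ 0.628 -0.14   0.1  ] [ 0.645 -0.12   0.125]
  knob 0.11 45 [ 0.6388 -0.1281  0.1208] [ 0.628 -0.14   0.11 ] [ 0.645 -0.121  0.125]
  knob 0.117 30 [ 0.6376 -0.1305  0.1219] [ 0.628 -0.14   0.118] [ 0.644 -0.121  0.125]
  dial ((456.96466064453125, 246.98190307617188), (14.074091911315918, 21.072792053222656), 106.88922119140625) [0.451  0.3484 0.091 ]
side socket px plane [0.5544 0.0405 0.05  ]
  gauge top 629 [0.4515 0.3538 0.0917] ((454.07830810546875, 351.2184753417969), 25.473552703857422) ((454.02398681640625, 351.0055847167969), (47.5515022277832, 49.77189254760742), 35.035118103027344)
  knob 0.09 101 [ 0.6315 -0.1226  0.1077] [ 0.56  -0.136  0.09 ] [ 0.645 -0.065  0.123]
  knob 0.1 73 [ 0.6315 -0.1235  0.113 ] [ 0.626 -0.136  0.1  ] [ 0.645 -0.118  0.123]
  knob 0.11 44 [ 0.6321 -0.1238  0.1196] [ 0.626 -0.136  0.11 ] [ 0.642 -0.118  0.123]
  knob 0.117 27 [ 0.6336 -0.1257  0.1206] [ 0.627 -0.136  0.117] [ 0.642 -0.118  0.123]
  dial ((270.548828125, 322.9622497558594), (24.332378387451172, 29.19257164001465), 82.60795593261719) [0.4539 0.3507 0.091 ]
```

```bash
python3 - <<'E'
from h import *
for cam,(u,v) in {"scene":(445,250),"side":(285,330)}.items():
    p=np.load(cam+".npz")['p']; cr=p[v-50:v+50,u-60:u+60]
    cv2.imwrite(f"pics/cg_{cam}.png",cv2.resize(cr,None,fx=3,fy=3,interpolation=cv2.INTER_CUBIC)[:,:,::-1])
a=[cv2.imread(f"pics/cg_{c}.png") for c in("scene","side")]
cv2.imwrite("pics/cg.png",np.hstack(a))
E
```

```text
(no output)
```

View pics/cg.png

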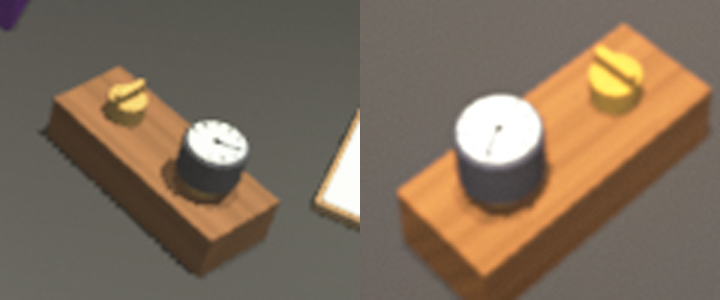

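The crops show the white-dial gauge at the near end of the rack, with its case and brass neck resting on the wood. The finned brass plug is at the other end. Gauge is at ≈(0.4545, 0.3495), which agrees with the rack fit. I'm moving above it.

Emit:
move_arm(
  moves=[
    [-35,0,-20,0,2,0],
    [-70,0,-39,0,4,0],
    [-105,0,-58,0,6,0],
    [-140,0,-78,0,8,0],
    [-175,5,-98,0,10,0],
    [-210,10,-117,0,12.2,0],
    [-245,20,-137,0,12.2,0],
    [-280,30,-156,0,12.2,0],
    [-315,40,-176,0,12.2,0],
    [-340,50,-190,0,12.2,0],
    [-349.5,55,-195,0,12.2,0],
    [-349.5,55,-195,0,12.2,0],
    [-349.5,55,-195,0,12.2,0],
    [-349.5,55,-195,0,12.2,0],
  ],
  claw=87,
)

```text
time_s: 2.72
tool_pos: [0.4569, 0.3475, 0.179]
tool_rot: [-89.9, -0.0, -102.4]
force: [0.6, 0.2, 0.9]
grip_width: 0.0872
```

```bash
cat >> h.py <<'E'
def fproj(X,c):
    q=np.asarray(X,float)@c['R'].T+c['t']; rho=np.hypot(q[...,0],q[...,1]); th=np.arctan2(rho,q[...,2])
    s=np.where(rho>1e-9,th/np.maximum(rho,1e-9),0); return np.stack([c['fx']*q[...,0]*s+c['cx'],c['fy']*q[...,1]*s+c['cy']],-1)
def fplane(u,v,c,z):
    a,b=(u-c['cx'])/c['fx'],(v-c['cy'])/c['fy']; th=np.hypot(a,b); k=np.sin(th)/max(th,1e-9)
    r=np.array([a*k,b*k,np.cos(th)])@c['R']; o=-c['t']@c['R']; return o+r*(z-o[2])/r[2]
def circ(xy,z,r,n=60):
    t=np.linspace(0,2*np.pi,n); return np.c_[xy[0]+r*np.cos(t),xy[1]+r*np.sin(t),np.full(n,z)]
E
python3 - <<'E'
from h import *
o=env.get_obs();print(o['time_s'],o['tool_pos'],o['tool_rot'],o['force'])
c=camera_info("wrist");p,d=read_camera("wrist")
im=p[:,:,::-1].copy()
cv2.polylines(im,[fproj(circ((.4545,.3495),.091,.025),c).round().astype(int)],True,(0,0,255),1)
cv2.imwrite("pics/w1.png",im)
E
```

```text
2.7167 [0.45693617 0.34747752 0.17903368] [-8.99089094e+01 -2.85196696e-02 -1.02378413e+02] [0.57633749 0.17190345 0.93428789]
```

View pics/w1.png

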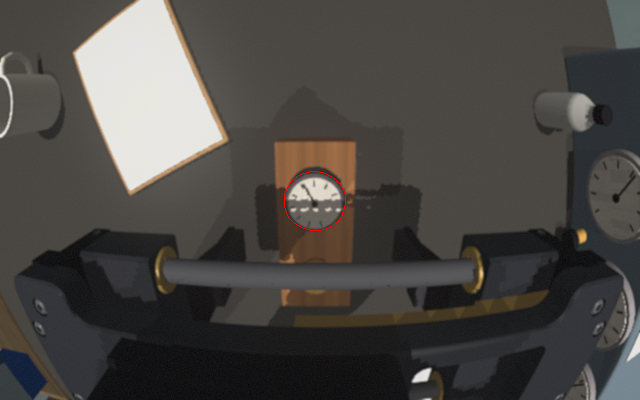

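The dial is at wrist (315,200), and my predicted circle lies on it. The jaws are square across the rack. Descending part way.

Emit:
move_arm(
  moves=[
    [0,15,0,0,0,0],
    [0,35,0,0,0,0],
    [0,55,0,0,0,0],
    [0,65,0,0,0,0],
    [0,65,0,0,0,0],
    [0,65,0,0,0,0],
    [0,65,0,0,0,0],
  ],
)

```text
time_s: 3.35
tool_pos: [0.4562, 0.3496, 0.1149]
tool_rot: [-89.9, 0.1, -102.3]
force: [0.7, 0.4, -0.2]
grip_width: 0.087
```

Emit:
move_arm(
  moves=[
    [0.4,15,-1.5,0,0,0],
    [0.4,30,-1.5,0,0,0],
    [0.4,42,-1.5,0,0,0],
    [0.4,46,-1.5,0,0,0],
    [0.4,46,-1.5,0,0,0],
    [0.4,46,-1.5,0,0,0],
  ],
)

```text
time_s: 3.85
tool_pos: [0.4538, 0.3497, 0.0682]
tool_rot: [-90.0, 0.0, -102.2]
force: [-0.1, 0.2, 0.1]
grip_width: 0.0869
```

```bash
python3 - <<'E'
from h import *
o=env.get_obs();print(o['time_s'],o['tool_pos'],o['tool_rot'],o['force'])
p,d=read_camera("side"); cv2.imwrite("pics/s2.png",cv2.resize(p[200:400,170:400],None,fx=3,fy=3)[:,:,::-1])
E
```

```text
3.85 [0.45383359 0.34968272 0.06815165] [-8.99699528e+01  3.31455448e-02 -1.02201553e+02] [-0.12938914  0.23230221  0.10628787]
```

View pics/s2.png

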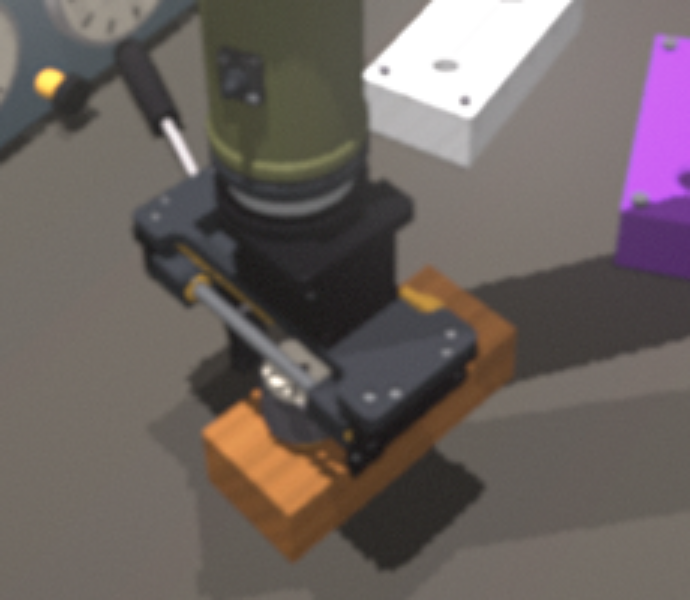

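The gauge at crop (290,385) stands between the jaws. Closing with 25 N.

Emit:
move_arm(
  moves=[
    [0,0,0,0,0,0],
    [0,0,0,0,0,0],
    [0,0,0,0,0,0],
    [0,0,0,0,0,0],
    [0,0,0,0,0,0],
    [0,0,0,0,0,0],
    [0,0,0,0,0,0],
    [0,0,0,0,0,0],
  ],
  claw=40,
  newtons=25,
)

```text
time_s: 4.57
tool_pos: [0.4536, 0.3494, 0.0676]
tool_rot: [-90.0, 0.0, -102.2]
force: [0.4, -0.2, -0.2]
grip_width: 0.0494
```

Emit:
move_arm(
  moves=[
    [0,-3,0,0,0,0],
    [0,-8,0,0,0,0],
    [0,-15,0,0,0,0],
    [0,-25,0,0,0,0],
    [0,-38,0,0,0,0],
    [0,-55,0,0,0,0],
    [0,-75,0,0,0,0],
    [0,-90,0,0,0,0],
    [0,-100,0,0,0,0],
    [0,-100,0,0,0,0],
  ],
)

```text
time_s: 5.4
tool_pos: [0.4549, 0.3507, 0.1712]
tool_rot: [-89.8, 0.2, -102.2]
force: [0.2, 0.8, -1.9]
grip_width: 0.0495
```

```bash
python3 - <<'E'
from h import *
o=env.get_obs();print(o['time_s'],o['tool_pos'],o['tool_rot'],o['force'],o['grip_width'])
p,d=read_camera("side"); cv2.imwrite("pics/s3.png",cv2.resize(p[150:350,170:400],None,fx=3,fy=3)[:,:,::-1])
E
```

```text
5.4 [0.45487824 0.35066295 0.1712258 ] [ -89.76824594    0.24820006 -102.19875391] [ 0.24567695  0.78716365 -1.90407641] 0.04950477122445753
```

View pics/s3.png

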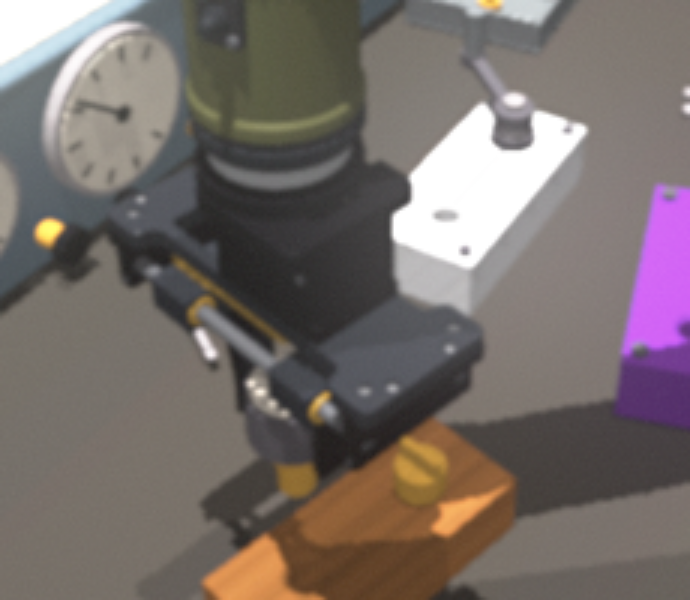

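```bash
python3 - <<'E'
from h import *
def toplane(u,v,c,z):
    r=np.array([(u-c['cx'])/c['fx'],(v-c['cy'])/c['fy'],1.])@c['R']; o=-c['t']@c['R']
    return o+r*(z-o[2])/r[2]
o=env.get_obs(); T=o['tool_pos']; print(T)
for cam in ("side","scene"):
    p,d=read_camera(cam); c=camera_info(cam)
    np.savez(cam+"3.npz",p=p,d=d)
    im=cv2.resize(p,None,fx=4,fy=4,interpolation=cv2.INTER_CUBIC)[:,:,::-1].copy()
    gc=T+[0,0,.007]
    for z,r in ((-.058,.010),(-.030,.010),(-.030,.015),(-.016,.025),(.016,.025)):
        q=(proj(circ(gc[:2],gc[2]+z,r),c)*4+1.5).round().astype(int); cv2.polylines(im,[q],True,(0,0,255),1)
    for sx in ((.5590,.037),):
        q=(proj(circ(sx,.05,.01125),c)*4+1.5).round().astype(int); cv2.polylines(im,[q],True,(0,255,0),1)
    u,v=(proj(gc,c)*4).astype(int); cv2.imwrite(f"pics/g3_{cam}.png",im[v-200:v+200,u-250:u+250])
    u,v=(proj(np.array([.559,.037,.05]),c)*4).astype(int); cv2.imwrite(f"pics/k3_{cam}.png",im[v-100:v+100,u-150:u+150])
    W=cloud(d,c); X=W[(d>0)]
    t=X[(abs(X[:,2]-.05)<.004)&(abs(X[:,0]-.56)<.075)&(X[:,1]<.12)&(X[:,1]>-.16)]
    print(cam,len(t),cv2.minAreaRect((t[:,:2]*1000).astype(np.float32)))
a=[cv2.imread(f"pics/g3_{c}.png") for c in("side","scene")]; cv2.imwrite("pics/g3.png",cv2.resize(np.hstack(a),(800,320)))
a=[cv2.imread(f"pics/k3_{c}.png") for c in("side","scene")]; cv2.imwrite("pics/k3.png",np.hstack(a))
E
```

```text
[0.45417496 0.35002832 0.1693624 ]
side 1642 ((560.9771728515625, -17.758392333984375), (91.89289855957031, 206.02911376953125), 3.2558674812316895)
scene 1411 ((562.4177856445312, -20.456153869628906), (94.992431640625, 203.50518798828125), 3.4457223415374756)
```

View pics/g3.png

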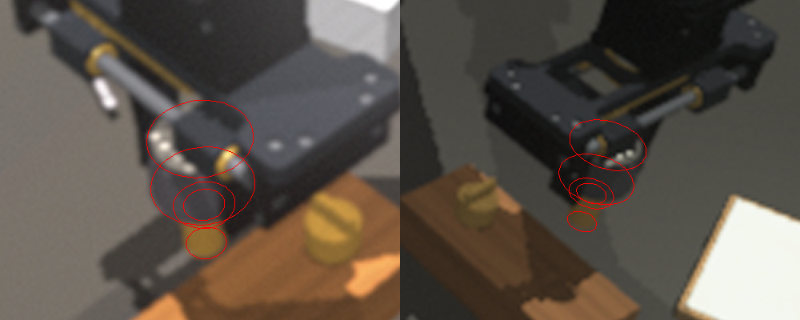

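View pics/k3.png

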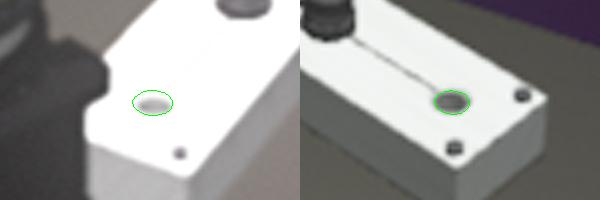

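The gauge is upright in the jaws: its stem and foot match the predicted circles in both views. The socket at (0.559, 0.037) matches both views to about 1 mm. Carrying it over.

Emit:
move_arm(
  moves=[
    [12,-3,7,0,-1,0],
    [38,-6,22,0,-3,0],
    [66,-6,39,0,-5,0],
    [95,-6,56,0,-7,0],
    [124,-6,73,0,-9,0],
    [153,-6,91,0,-11,0],
    [182,-6,108,0,-13,0],
    [211,-6,125,0,-15,0],
    [240,-6,142,0,-15,0],
    [262,0,155,0,-15,0],
    [277,10,164,0,-15,0],
    [283.5,20,168.5,0,-15,0],
    [283.5,30,168.5,0,-15,0],
    [283.5,38,168.5,0,-15,0],
    [283.5,42,168.5,0,-15,0],
    [283.5,42,168.5,0,-15,0],
    [283.5,42,168.5,0,-15,0],
    [283.5,42,168.5,0,-15,0],
  ],
)

```text
time_s: 7.05
tool_pos: [0.5585, 0.0378, 0.1261]
tool_rot: [-89.9, 0.0, -87.1]
force: [0.7, 0.1, -2.3]
grip_width: 0.0497
```

```bash
cat > ov.py <<'E'
from h import *
import sys
o=env.get_obs(); T=o['tool_pos']; print(o['time_s'],T,o['tool_rot'],o['force'],o['grip_width'])
for cam in ("side","scene"):
    p,d=read_camera(cam); c=camera_info(cam)
    im=cv2.resize(p,None,fx=4,fy=4,interpolation=cv2.INTER_CUBIC)[:,:,::-1].copy()
    gc=T+[0,0,.0074]
    for z,r in ((-.058,.010),(-.030,.010),(-.030,.015),(.016,.025)):
        q=(proj(circ(gc[:2],gc[2]+z,r),c)*4+1.5).round().astype(int); cv2.polylines(im,[q],True,(0,0,255),1)
    q=(proj(circ((.559,.037),.05,.01125),c)*4+1.5).round().astype(int); cv2.polylines(im,[q],True,(0,255,0),1)
    u,v=(proj(np.array([.559,.037,.07]),c)*4).astype(int); cv2.imwrite(f"pics/t_{cam}.png",im[v-200:v+200,u-200:u+200])
cv2.imwrite(f"pics/{sys.argv[1]}.png",np.hstack([cv2.imread(f"pics/t_{c}.png") for c in("side","scene")]))
E
python3 ov.py o1
```

```text
7.05 [0.55850004 0.03784643 0.12613762] [-8.99403956e+01  1.46758485e-02 -8.71013990e+01] [ 0.65546621  0.0712829  -2.31515735] 0.04971879551013631
```

View pics/o1.png

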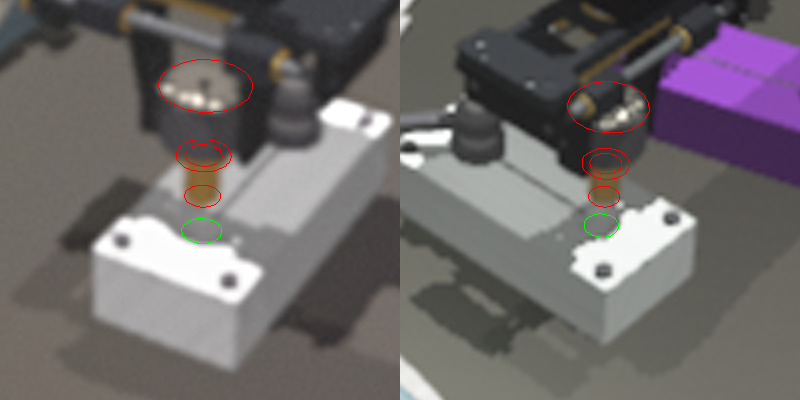

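Emit:
move_arm(
  moves=[
    [0,6,0,0,0,0],
    [0,12,0,0,0,0],
    [0,18,0,0,0,0],
    [0,18,0,0,0,0],
    [0,18,0,0,0,0],
    [0,18,0,0,0,0],
  ],
)

```text
time_s: 7.65
tool_pos: [0.5582, 0.0367, 0.1074]
tool_rot: [-90.0, -0.0, -87.2]
force: [0.1, -0.6, -2.9]
grip_width: 0.0491
```

```bash
python3 ov.py o2
```

```text
7.65 [0.55824973 0.03666585 0.10743494] [-9.00064467e+01 -2.15908360e-03 -8.72043024e+01] [ 0.13360684 -0.5886121  -2.86184268] 0.049108311006950206
```

View pics/o2.png

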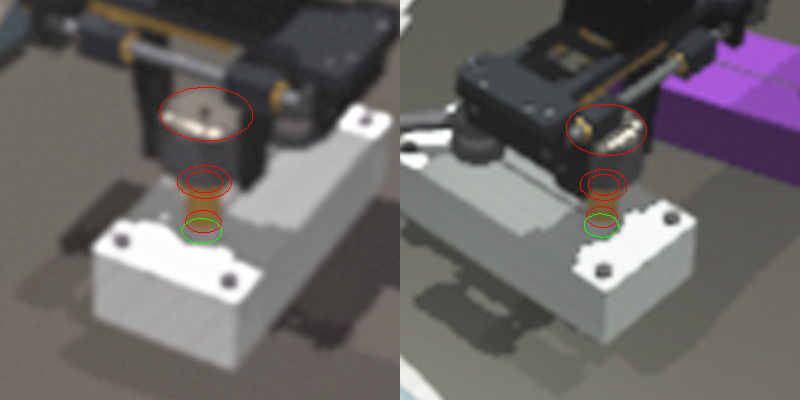

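Emit:
move_arm(
  moves=[
    [0,2,0.5,0,0,0],
    [0,4,0.5,0,0,0],
    [0,6,0.5,0,0,0],
    [0,8,0.5,0,0,0],
    [0,9,0.5,0,0,0],
    [0,10,0.5,0,0,0],
    [0,10,0.5,0,0,0],
    [0,10,0.5,0,0,0],
  ],
)

```text
time_s: 8.42
tool_pos: [0.5588, 0.0364, 0.0974]
tool_rot: [-90.0, -0.0, -87.2]
force: [-0.1, -0.8, -1.6]
grip_width: 0.0494
```

Emit:
move_arm(
  moves=[
    [0,1,0,0,0,0],
    [0,2,0,0,0,0],
    [0,3,0,0,0,0],
    [0,4,0,0,0,0],
    [0,4,0,0,0,0],
  ],
)

```text
time_s: 8.83
tool_pos: [0.5586, 0.0365, 0.0933]
tool_rot: [-90.0, -0.0, -87.2]
force: [-0.2, -1.6, -2.9]
grip_width: 0.0498
```

The foot is past the chamfer with almost no force. Continuing down.

Emit:
move_arm(
  moves=[
    [0,1.5,0,0,0,0],
    [0,3,0,0,0,0],
    [0,4.5,0,0,0,0],
    [0,6,0,0,0,0],
    [0,7.5,0,0,0,0],
    [0,9,0,0,0,0],
    [0,10.5,0,0,0,0],
    [0,12,0,0,0,0],
    [0,12,0,0,0,0],
  ],
)

```text
time_s: 9.58
tool_pos: [0.5587, 0.0365, 0.0812]
tool_rot: [-90.0, -0.0, -87.2]
force: [0.3, -2.7, -2.7]
grip_width: 0.0492
```

Emit:
move_arm(
  moves=[
    [0.5,1,0,0,0,0],
    [0.5,2,0,0,0,0],
    [0.5,3,0,0,0,0],
    [0.5,4,0,0,0,0],
    [0.5,5,0,0,0,0],
    [0.5,6,0,0,0,0],
    [0.5,6.5,0,0,0,0],
    [0.5,6.5,0,0,0,0],
  ],
)

```text
time_s: 10.25
tool_pos: [0.5587, 0.0363, 0.0749]
tool_rot: [-90.0, 0.0, -87.2]
force: [-0.2, -0.7, -3.1]
grip_width: 0.0492
```

Emit:
move_arm(
  moves=[
    [0,0.4,0,0,0,0],
    [0,0.8,0,0,0,0],
    [0,1.2,0,0,0,0],
    [0,1.6,0,0,0,0],
    [0,1.6,0,0,0,0],
    [0,1.6,0,0,0,0],
  ],
)

```text
time_s: 10.75
tool_pos: [0.5587, 0.0363, 0.0734]
tool_rot: [-90.0, 0.0, -87.2]
force: [-0.5, -2.4, -2.3]
grip_width: 0.0499
```

```bash
python3 ov.py o3
```

```text
10.75 [0.55874248 0.0362788  0.07339128] [-9.00002614e+01  1.24209717e-03 -8.71962505e+01] [-0.54539414 -2.4342446  -2.34826861] 0.04987231563525252
```

View pics/o3.png

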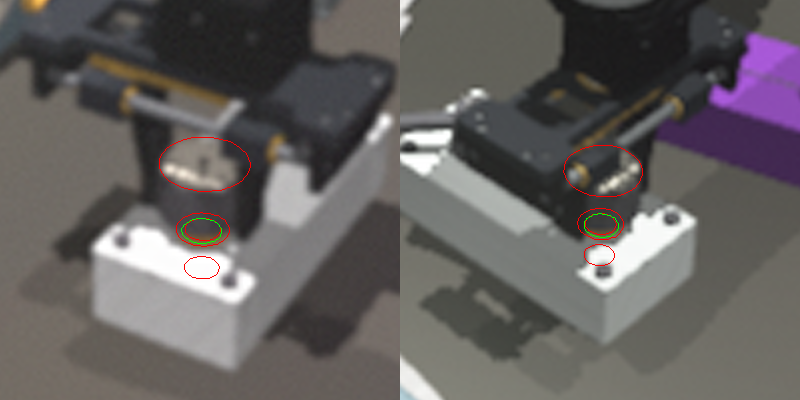

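Emit:
move_arm(
  moves=[
    [0.4,0.3,0,0,0,0],
    [0.4,0.6,0,0,0,0],
    [0.4,0.6,0,0,0,0],
    [0.4,0.6,0,0,0,0],
  ],
)

```text
time_s: 11.18
tool_pos: [0.5588, 0.0361, 0.0729]
tool_rot: [-90.0, 0.0, -87.2]
force: [-0.9, -0.5, -2.0]
grip_width: 0.0495
```

Emit:
move_arm(
  moves=[
    [0,0.3,0,0,0,0],
    [0,0.6,0,0,0,0],
    [0,0.6,0,0,0,0],
    [0,0.6,0,0,0,0],
  ],
)

```text
time_s: 11.52
tool_pos: [0.5589, 0.036, 0.0726]
tool_rot: [-90.0, 0.0, -87.2]
force: [-0.9, 0.3, 0.6]
grip_width: 0.0493
```

Emit:
move_arm(
  moves=[
    [0,0.3,0,0,0,0],
    [0,0.5,0,0,0,0],
    [0,0.5,0,0,0,0],
    [0,0.5,0,0,0,0],
  ],
)

```text
time_s: 11.85
tool_pos: [0.5589, 0.036, 0.0726]
tool_rot: [-90.0, 0.0, -87.2]
force: [-2.5, 1.0, 5.3]
grip_width: 0.0494
```

It is home: z has stopped at 0.0726 and the force is rising. Releasing and lifting clear.

Emit:
move_arm(
  moves=[
    [0,0,0,0,0,0],
    [0,0,0,0,0,0],
    [0,0,0,0,0,0],
    [0,0,0,0,0,0],
    [0,0,0,0,0,0],
    [0,0,0,0,0,0],
  ],
  claw=87,
)

```text
time_s: 12.35
tool_pos: [0.5588, 0.0358, 0.0716]
tool_rot: [-90.0, -0.0, -87.2]
force: [0.4, -1.1, -0.8]
grip_width: 0.0809
```

Emit:
move_arm(
  moves=[
    [0,-10,0,0,0,0],
    [0,-25,0,0,0,0],
    [0,-45,0,0,0,0],
    [0,-70,0,0,0,0],
    [0,-95,0,0,0,0],
    [0,-120,0,0,0,0],
    [0,-120,0,0,0,0],
    [0,-120,0,0,0,0],
  ],
)

```text
time_s: 13.02
tool_pos: [0.56, 0.036, 0.1943]
tool_rot: [-89.7, 0.0, -87.2]
force: [-0.7, 0.5, -0.3]
grip_width: 0.0869
```

```bash
python3 - <<'E'
from h import *
o=env.get_obs();print(o['time_s'],o['tool_pos'],o['tool_rot'],o['force'],o['grip_width'])
for cam in ("side","scene"):
    p,d=read_camera(cam); c=camera_info(cam); W=cloud(d,c)
    im=cv2.resize(p,None,fx=4,fy=4,interpolation=cv2.INTER_CUBIC)[:,:,::-1].copy()
    for z,r in ((.05,.015),(.064,.025),(.096,.025)):
        q=(proj(circ((.559,.0365),z,r),c)*4+1.5).round().astype(int); cv2.polylines(im,[q],True,(0,0,255),1)
    for z,r in ((.081,.009),(.121,.009)):
        q=(proj(circ((.636,-.127),z,r),c)*4+1.5).round().astype(int); cv2.polylines(im,[q],True,(0,255,0),1)
    u,v=(proj(np.array([.59,-.02,.07]),c)*4).astype(int); cv2.imwrite(f"pics/t_{cam}.png",im[v-220:v+220,u-200:u+200])
    X=W[(d>0)]; G=X[(abs(X[:,0]-.559)<.04)&(abs(X[:,1]-.037)<.04)&(X[:,2]>.088)&(X[:,2]<.11)]
    print(cam,len(G),np.median(G,0),cv2.minAreaRect((G[:,:2]*1000).astype(np.float32)))
    K=X[(X[:,2]>.112)&(X[:,2]<.14)&(abs(X[:,0]-.636)<.03)&(abs(X[:,1]+.127)<.03)]
    print(" knob",len(K),np.median(K,0) if len(K) else 0, cv2.minAreaRect((K[:,:2]*1000).astype(np.float32)) if len(K) else 0)
cv2.imwrite("pics/r1.png",np.hstack([cv2.imread(f"pics/t_{c}.png") for c in("side","scene")]))
c=camera_info("wrist");p,d=read_camera("wrist")
im=p[:,:,::-1].copy()
for xy,z,r in (((.559,.0365),.096,.025),((.636,-.127),.121,.009),((.565,-.073),.099,.09)):
    cv2.polylines(im,[fproj(circ(xy,z,r),c).round().astype(int)],True,(0,0,255),1)
cv2.imwrite("pics/w2.png",im)
E
```

```text
13.0167 [0.56002262 0.03596023 0.1942516 ] [-8.97433704e+01  6.36480072e-03 -8.71984599e+01] [-0.72200766  0.490178   -0.26515223] 0.08686207998596954
side 292 [0.55574159 0.04353359 0.0967386 ] ((557.9656372070312, 40.00429153442383), (46.467166900634766, 46.7651481628418), 60.5229377746582)
 knob 39 [ 0.63214653 -0.12579006  0.11942931] ((633.6460571289062, -126.99476623535156), (15.607864379882812, 15.870760917663574), 27.63422966003418)
scene 251 [0.56473053 0.03942137 0.09853082] ((561.29248046875, 36.665733337402344), (48.99577713012695, 48.325157165527344), 58.62604522705078)
 knob 43 [ 0.63809258 -0.12877752  0.12042711] ((636.8067626953125, -130.4775848388672), (15.62289810180664, 16.673625946044922), 29.300411224365234)
```

View pics/r1.png

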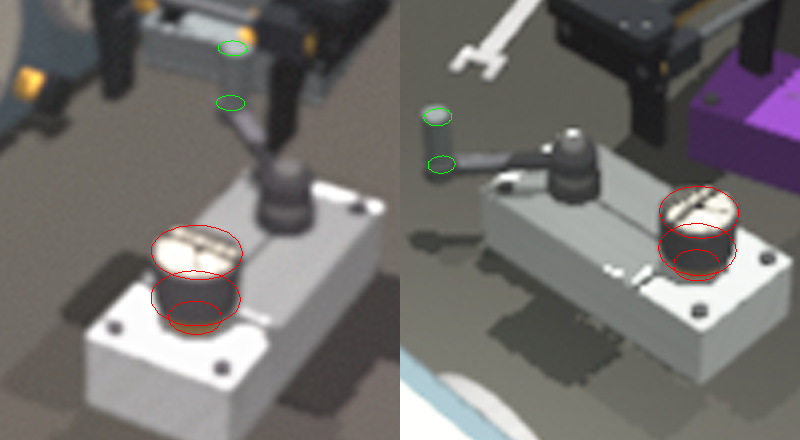

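View pics/w2.png

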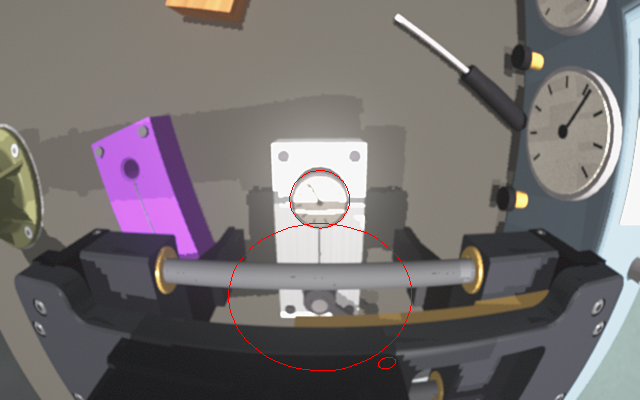

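The gauge stands upright on the block, with case and dial matching the seated circles in all three views. The knob is at ≈(0.635, -0.1285), 89 mm from the screw axis as required. I'll use the jaws as a loose fork whose jaw axis follows the lever's tangent.

```bash
cat > calc.py <<'E'
from h import *
from scipy.spatial.transform import Rotation as Ro
S=np.array([.5649,-.0734]); 
def base():
    o=env.get_obs(); return o['tool_pos'],Ro.from_euler('xyz',o['tool_rot'],degrees=True)
def target(ang): # jaw dir angle deg, tool y down
    return Ro.from_euler('xyz',[-90,0,-90+ang],degrees=True)
def row(p,ang,P0,R0):
    d=R0.inv().apply(np.array(p)-P0)*1000; r=(R0.inv()*target(ang)).as_rotvec(degrees=True)
    return [round(x,1) for x in (*d,*r)]
def arc(phi,rad=.0895,lead=0.):
    a=np.radians(phi); t=a-np.pi/2
    return S+rad*np.array([np.cos(a),np.sin(a)])+lead*np.array([np.cos(t),np.sin(t)])
E
python3 - <<'E'
from calc import *
P,R=base();print(P)
print(row([.635,-.1285,.194],52,P,R)); print(row([.635,-.1285,.150],52,P,R))
E
```

```text
[0.55801003 0.03572206 0.19074655]
[np.float64(167.8), np.float64(-3.4), np.float64(68.9), np.float64(0.1), np.float64(-49.2), np.float64(-0.0)]
[np.float64(167.8), np.float64(40.6), np.float64(68.9), np.float64(0.1), np.float64(-49.2), np.float64(-0.0)]
```

Emit:
move_arm(
  moves=[
    [14,-3,6,0,-5,0],
    [35,-3,15,0,-10,0],
    [60,-3,25,0,-16,0],
    [85,-3,35,0,-22,0],
    [110,-3,45,0,-28,0],
    [135,-3,55,0,-34,0],
    [155,-3,64,0,-40,0],
    [165,-3,68,0,-45,0],
    [167.8,10,69,0,-49,0],
    [167.8,25,69,0,-49,0],
    [167.8,35,69,0,-49,0],
    [167.8,40,69,0,-49,0],
    [167.8,40,69,0,-49,0],
    [167.8,40,69,0,-49,0],
  ],
  claw=60,
)

```text
time_s: 14.33
tool_pos: [0.6357, -0.1279, 0.1514]
tool_rot: [-90.0, 0.0, -38.2]
force: [0.9, 0.5, 0.2]
grip_width: 0.0602
```

```bash
cat > vk.py <<'E'
from calc import *
import sys
P,R=base(); o=env.get_obs(); print(o['time_s'],P,o['tool_rot'],o['force'],o['grip_width'])
for cam in ("side","scene"):
    p,d=read_camera(cam); c=camera_info(cam)
    im=cv2.resize(p,None,fx=4,fy=4,interpolation=cv2.INTER_CUBIC)[:,:,::-1].copy()
    zd=R.apply([0,0,1]); 
    for z in (P[2]-.011,):
        for s in (-1,1):
            q=(proj(P+[0,0,z-P[2]]+s*zd*o['grip_width']/2,c)*4+1.5).round().astype(int); cv2.circle(im,tuple(int(x) for x in q),4,(0,0,255),1)
    u,v=(proj(np.array([P[0],P[1],.1]),c)*4).astype(int); cv2.imwrite(f"pics/t_{cam}.png",cv2.copyMakeBorder(im,250,250,250,250,cv2.BORDER_CONSTANT)[v+50:v+450,u+50:u+450])
cv2.imwrite(f"pics/{sys.argv[1]}.png",np.hstack([cv2.imread(f"pics/t_{c}.png") for c in("side","scene")]))
E
python3 vk.py k1
```

```text
14.3333 [ 0.63571194 -0.12793186  0.15144449] [-9.00200846e+01  4.44989576e-02 -3.81732976e+01] [0.85508368 0.48446298 0.23054079] 0.0602111051751485
```

View pics/k1.png

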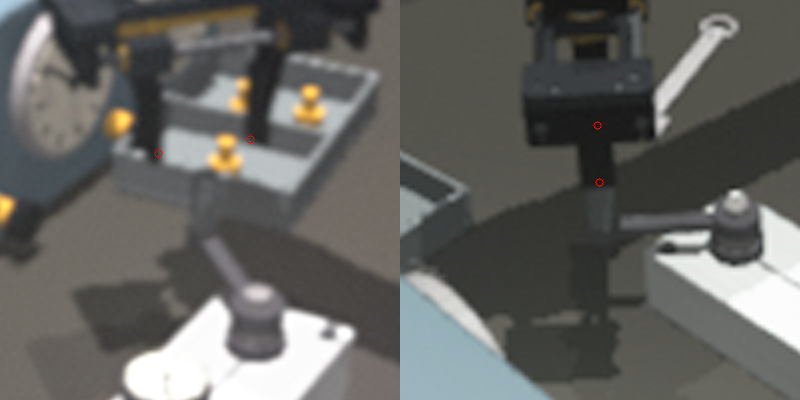

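Fingers straddle the knob at side crop (205,205). Descending.

Emit:
move_arm(
  moves=[
    [0,10,0,0,0,0],
    [0,22,0,0,0,0],
    [0,35,0,0,0,0],
    [0,46,0,0,0,0],
    [0,53,0,0,0,0],
    [0,53,0,0,0,0],
    [0,53,0,0,0,0],
  ],
)

```text
time_s: 15.02
tool_pos: [0.6355, -0.1284, 0.0979]
tool_rot: [-90.0, 0.1, -38.2]
force: [0.3, -0.4, 0.7]
grip_width: 0.0598
```

Emit:
move_arm(
  moves=[
    [0,0,0,0,0,0],
    [0,0,0,0,0,0],
    [0,0,0,0,0,0],
    [0,0,0,0,0,0],
    [0,0,0,0,0,0],
    [0,0,0,0,0,0],
    [0,0,0,0,0,0],
    [0,0,0,0,0,0],
  ],
  claw=10,
  newtons=5,
)

```text
time_s: 15.68
tool_pos: [0.6359, -0.1287, 0.0989]
tool_rot: [-90.0, -0.0, -38.2]
force: [-0.9, -0.5, -0.5]
grip_width: 0.0179
```

```bash
python3 vk.py k2
```

```text
15.6833 [ 0.63588348 -0.1287461   0.09887363] [-9.00199730e+01 -2.25699157e-02 -3.82063738e+01] [-0.90223705 -0.47307194 -0.54861313] 0.01794625054535129
```

View pics/k2.png

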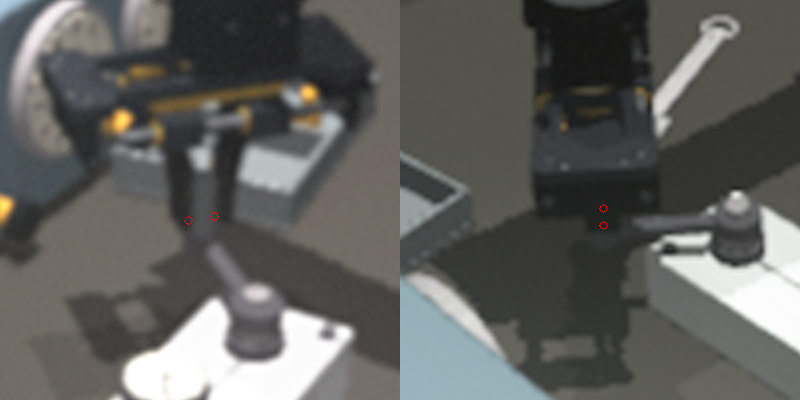

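Width is 17.9 mm, so the knob lies between the pads. I'm opening to a loose fork of 22 mm and computing the arc.

Emit:
move_arm(
  moves=[
    [0,0,0,0,0,0],
    [0,0,0,0,0,0],
    [0,0,0,0,0,0],
  ],
  claw=22,
  newtons=60,
)

```text
time_s: 16.03
tool_pos: [0.6359, -0.1282, 0.0987]
tool_rot: [-90.0, 0.0, -38.2]
force: [0.5, 1.1, 0.3]
grip_width: 0.0218
```

```bash
cat > ar.py <<'E'
from calc import *
import sys
a,b,n=float(sys.argv[1]),float(sys.argv[2]),int(sys.argv[3]); rad=float(sys.argv[4]) if len(sys.argv)>4 else .09
P,R=base(); print(P)
print([[float(round(x,1)) for x in row([*arc(f,rad),.0985],f+90,P,R)] for f in np.linspace(a,b,n+1)[1:]])
E
python3 ar.py -38 -72 17
```

```text
[ 0.63592403 -0.12817768  0.09873022]
[[0.3, 0.2, -3.7, -0.0, 1.8, -0.0], [0.1, 0.2, -6.8, -0.0, 3.8, -0.0], [-0.2, 0.2, -10.0, -0.0, 5.8, -0.0], [-0.5, 0.2, -13.1, -0.0, 7.8, -0.0], [-1.0, 0.2, -16.2, -0.0, 9.8, -0.0], [-1.6, 0.2, -19.3, -0.0, 11.8, -0.0], [-2.3, 0.2, -22.3, -0.0, 13.8, -0.0], [-3.1, 0.2, -25.4, -0.0, 15.8, -0.0], [-4.0, 0.2, -28.4, -0.0, 17.8, -0.0], [-5.0, 0.2, -31.4, -0.0, 19.8, -0.0], [-6.1, 0.2, -34.3, -0.0, 21.8, -0.0], [-7.4, 0.2, -37.2, -0.0, 23.8, -0.0], [-8.7, 0.2, -40.0, -0.0, 25.8, -0.0], [-10.1, 0.2, -42.8, -0.0, 27.8, -0.0], [-11.6, 0.2, -45.6, -0.0, 29.8, -0.0], [-13.2, 0.2, -48.3, -0.0, 31.8, -0.0], [-14.9, 0.2, -50.9, -0.0, 33.8, -0.0]]
```

Emit:
move_arm(
  moves=[
    [0.3,0,-3.7,0,1.8,0],
    [0.1,0,-6.8,0,3.8,0],
    [-0.2,0,-10,0,5.8,0],
    [-0.5,0,-13.1,0,7.8,0],
    [-1,0,-16.2,0,9.8,0],
    [-1.6,0,-19.3,0,11.8,0],
    [-2.3,0,-22.3,0,13.8,0],
    [-3.1,0,-25.4,0,15.8,0],
    [-4,0,-28.4,0,17.8,0],
    [-5,0,-31.4,0,19.8,0],
    [-6.1,0,-34.3,0,21.8,0],
    [-7.4,0,-37.2,0,23.8,0],
    [-8.7,0,-40,0,25.8,0],
    [-10.1,0,-42.8,0,27.8,0],
    [-11.6,0,-45.6,0,29.8,0],
    [-13.2,0,-48.3,0,31.8,0],
    [-14.9,0,-50.9,0,33.8,0],
  ],
)

```text
time_s: 17.45
tool_pos: [0.5929, -0.1595, 0.0989]
tool_rot: [-89.9, -0.0, -72.2]
force: [2.4, -0.8, 0.0]
grip_width: 0.0219
```

```bash
python3 vk.py k3;python3 ar.py -72 -104 16
```

```text
17.45 [ 0.59289832 -0.15952196  0.09893861] [-8.99439777e+01 -3.11189339e-02 -7.21919878e+01] [ 2.41891158 -0.75267037  0.03407283] 0.021945845622587515
[ 0.5923866  -0.15969023  0.09889766]
[[-0.6, 0.4, -2.6, -0.0, 1.9, 0.0], [-0.8, 0.4, -5.8, -0.0, 3.9, 0.0], [-1.0, 0.4, -8.9, -0.0, 5.9, 0.0], [-1.4, 0.4, -12.0, -0.0, 7.9, 0.0], [-1.9, 0.4, -15.1, -0.0, 9.9, 0.0], [-2.5, 0.4, -18.2, -0.0, 11.9, 0.0], [-3.2, 0.4, -21.3, -0.0, 13.9, 0.0], [-4.0, 0.4, -24.3, -0.0, 15.9, 0.0], [-4.9, 0.4, -27.3, -0.0, 17.9, 0.0], [-5.9, 0.4, -30.3, -0.0, 19.9, 0.0], [-7.1, 0.4, -33.2, -0.0, 21.9, 0.0], [-8.3, 0.4, -36.1, -0.0, 23.9, 0.0], [-9.6, 0.4, -38.9, -0.0, 25.9, 0.0], [-11.0, 0.4, -41.7, -0.0, 27.9, 0.0], [-12.5, 0.4, -44.5, -0.0, 29.9, 0.0], [-14.1, 0.4, -47.2, -0.0, 31.9, 0.0]]
```

View pics/k3.png

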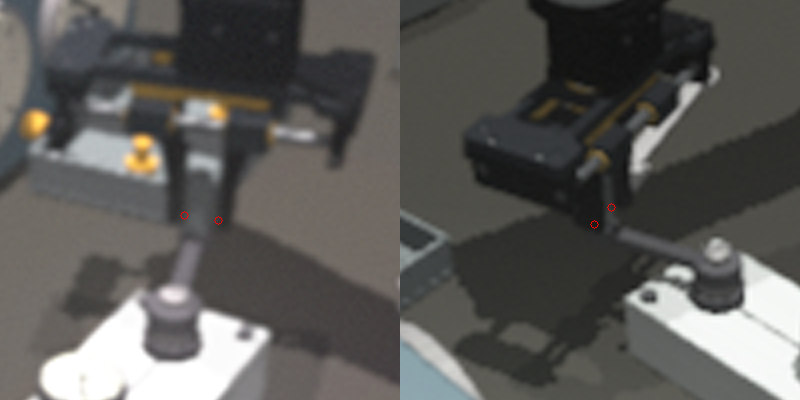

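The lever follows, with the knob between the pads at side crop (205,200) and about 2 N of drag. Continuing.

Emit:
move_arm(
  moves=[
    [-0.6,0,-2.6,0,1.9,0],
    [-0.8,0,-5.8,0,3.9,0],
    [-1,0,-8.9,0,5.9,0],
    [-1.4,0,-12,0,7.9,0],
    [-1.9,0,-15.1,0,9.9,0],
    [-2.5,0,-18.2,0,11.9,0],
    [-3.2,0,-21.3,0,13.9,0],
    [-4,0,-24.3,0,15.9,0],
    [-4.9,0,-27.3,0,17.9,0],
    [-5.9,0,-30.3,0,19.9,0],
    [-7.1,0,-33.2,0,21.9,0],
    [-8.3,0,-36.1,0,23.9,0],
    [-9.6,0,-38.9,0,25.9,0],
    [-11,0,-41.7,0,27.9,0],
    [-12.5,0,-44.5,0,29.9,0],
    [-13.3,0,-45.8,0,30.9,0],
    [-14.1,0,-47.2,0,31.9,0],
    [-14.1,0,-47.2,0,31.9,0],
  ],
)

```text
time_s: 19.05
tool_pos: [0.5434, -0.1605, 0.0989]
tool_rot: [-90.0, -0.0, -103.9]
force: [-0.3, -0.1, 0.0]
grip_width: 0.022
```

```bash
cat > ft.py <<'E'
from calc import *
o=env.get_obs(); P=o['tool_pos'][:2]-S; t=R=Ro.from_euler('xyz',o['tool_rot'],degrees=True).apply([0,0,1])
print(o['time_s'],'phi',np.degrees(np.arctan2(P[1],P[0])).round(2),'r',np.hypot(*P).round(4),'F along jaw z',(o['force']@t).round(2),'F',o['force'].round(1),'x',(o['force']@Ro.from_euler('xyz',o['tool_rot'],degrees=True).apply([1,0,0])).round(2))
E
python3 ft.py; python3 ar.py -104 -107 6
```

```text
19.05 phi -103.85 r 0.0897 F along jaw z -0.26 F [-0.3 -0.1  0. ] x 0.19
[ 0.54343875 -0.16045977  0.09892764]
[[0.3, 0.4, -1.0, -0.0, 0.6, 0.0], [0.3, 0.4, -1.8, -0.0, 1.1, 0.0], [0.3, 0.4, -2.6, -0.0, 1.6, 0.0], [0.3, 0.4, -3.4, -0.0, 2.1, 0.0], [0.2, 0.4, -4.2, -0.0, 2.6, 0.0], [0.2, 0.4, -4.9, -0.0, 3.1, 0.0]]
```

Emit:
move_arm(
  moves=[
    [0.1,0,-0.8,0,0.5,0],
    [0.1,0,-1.6,0,1,0],
    [0.1,0,-2.4,0,1.5,0],
    [0.1,0,-3.1,0,2,0],
    [0.1,0,-3.9,0,2.5,0],
    [0,0,-4.7,0,3,0],
    [0,0,-5.5,0,3.5,0],
    [-0.1,0,-6.3,0,4,0],
  ],
)

```text
time_s: 19.72
tool_pos: [0.5373, -0.1588, 0.0988]
tool_rot: [-90.0, -0.0, -107.9]
force: [-0.0, -0.3, -0.1]
grip_width: 0.022
```

```bash
python3 ft.py
```

```text
19.7167 phi -107.89 r 0.0897 F along jaw z 0.1 F [-0.  -0.3 -0.1] x 0.32
```

Emit:
move_arm(
  moves=[
    [0,0,-0.5,0,0.3,0],
    [0,0,-1,0,0.6,0],
    [0,0,-1.5,0,0.9,0],
    [0,0,-2,0,1.3,0],
    [0,0,-2.5,0,1.6,0],
    [0,0,-2.5,0,1.6,0],
  ],
)

```text
time_s: 20.22
tool_pos: [0.5349, -0.158, 0.0988]
tool_rot: [-90.0, 0.0, -109.5]
force: [0.1, -1.0, -0.4]
grip_width: 0.022
```

```bash
python3 ft.py;python3 vk.py k4
```

```text
20.2167 phi -109.53 r 0.0897 F along jaw z 0.37 F [ 0.1 -1.  -0.4] x 0.9
20.2167 [ 0.53491681 -0.15795137  0.09877991] [-9.00008158e+01  4.97976816e-04 -1.09517788e+02] [ 0.05078049 -0.97735441 -0.3990218 ] 0.021954966419255775
```

View pics/k4.png

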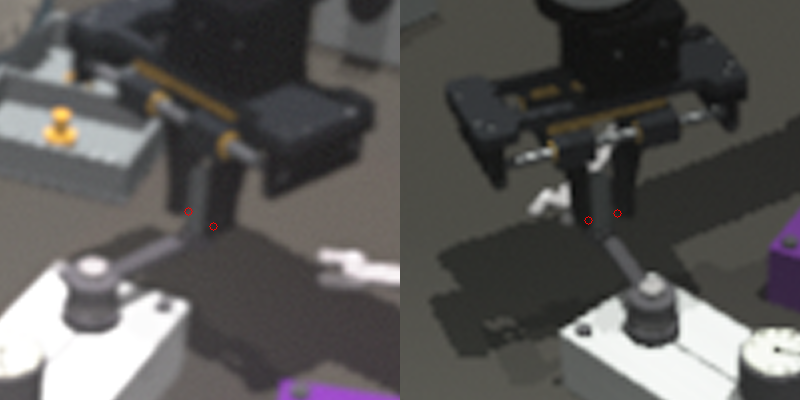

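Still in the fork and turning freely. Small steps now.

Emit:
move_arm(
  moves=[
    [0,0,-0.5,0,0.3,0],
    [0,0,-1,0,0.6,0],
    [0,0,-1.5,0,0.9,0],
    [0,0,-2,0,1.3,0],
    [0,0,-2.5,0,1.6,0],
    [0,0,-2.5,0,1.6,0],
  ],
)

```text
time_s: 20.82
tool_pos: [0.5325, -0.1571, 0.0988]
tool_rot: [-90.0, 0.0, -111.1]
force: [0.6, -0.4, -0.0]
grip_width: 0.022
```

```bash
python3 ft.py
```

```text
20.8167 phi -111.14 r 0.0897 F along jaw z 0.73 F [ 0.6 -0.4 -0. ] x 0.16
```

Emit:
move_arm(
  moves=[
    [0,0,-0.5,0,0.3,0],
    [0,0,-1,0,0.6,0],
    [0,0,-1.5,0,0.9,0],
    [0,0,-1.5,0,0.9,0],
  ],
)

```text
time_s: 21.15
tool_pos: [0.5311, -0.1566, 0.0988]
tool_rot: [-90.0, 0.0, -112.0]
force: [0.4, -0.9, -0.2]
grip_width: 0.022
```

```bash
python3 ft.py
```

```text
21.15 phi -112.1 r 0.0898 F along jaw z 0.69 F [ 0.4 -0.9 -0.2] x 0.74
```

Emit:
move_arm(
  moves=[
    [0,0,-0.5,0,0.3,0],
    [0,0,-1,0,0.6,0],
    [0,0,-1.5,0,0.9,0],
    [0,0,-2,0,1.3,0],
    [0,0,-2,0,1.3,0],
  ],
)

```text
time_s: 21.57
tool_pos: [0.5293, -0.1558, 0.0988]
tool_rot: [-90.0, 0.0, -113.3]
force: [-0.6, -0.7, -0.6]
grip_width: 0.0218
```

```bash
python3 ft.py
```

```text
21.5667 phi -113.38 r 0.0897 F along jaw z -0.25 F [-0.6 -0.7 -0.6] x 0.92
```

Emit:
move_arm(
  moves=[
    [0,0,-0.5,0,0.3,0],
    [0,0,-1,0,0.6,0],
    [0,0,-1.5,0,0.9,0],
    [0,0,-1.5,0,0.9,0],
  ],
)

```text
time_s: 21.9
tool_pos: [0.5284, -0.1553, 0.0989]
tool_rot: [-89.9, 0.0, -114.2]
force: [2.5, 0.5, -0.1]
grip_width: 0.0218
```

```bash
python3 ft.py
```

```text
21.9 phi -114.04 r 0.0897 F along jaw z 2.07 F [ 2.5  0.5 -0.1] x -1.5
```

Emit:
move_arm(
  moves=[
    [0,0,-0.3,0,0,0],
    [0,0,-0.5,0,0,0],
    [0,0,-0.5,0,0,0],
  ],
)

```text
time_s: 22.15
tool_pos: [0.528, -0.1552, 0.099]
tool_rot: [-89.9, 0.0, -114.2]
force: [2.9, -0.1, 0.2]
grip_width: 0.0223
```

```bash
python3 ft.py
```

```text
22.15 phi -114.28 r 0.0897 F along jaw z 2.65 F [ 2.9 -0.1  0.2] x -1.11
```

Emit:
move_arm(
  moves=[
    [0,0,-0.3,0,0,0],
    [0,0,-0.6,0,0,0],
    [0,0,-0.6,0,0,0],
  ],
)

```text
time_s: 22.4
tool_pos: [0.5276, -0.155, 0.099]
tool_rot: [-89.9, 0.0, -114.2]
force: [3.6, -0.8, -1.1]
grip_width: 0.0222
```

```bash
python3 ft.py
```

```text
22.4 phi -114.6 r 0.0897 F along jaw z 3.64 F [ 3.6 -0.8 -1.1] x -0.78
```

Emit:
move_arm(
  moves=[
    [0,0,-0.4,0,0,0],
    [0,0,-0.8,0,0,0],
    [0,0,-0.8,0,0,0],
    [0,0,-0.8,0,0,0],
  ],
)

```text
time_s: 22.73
tool_pos: [0.527, -0.1548, 0.0991]
tool_rot: [-89.9, 0.0, -114.2]
force: [5.7, -1.8, -0.5]
grip_width: 0.0222
```

```bash
python3 ft.py
```

```text
22.7333 phi -114.99 r 0.0898 F along jaw z 5.95 F [ 5.7 -1.8 -0.5] x -0.7
```

Emit:
move_arm(
  moves=[
    [0,0,-0.4,0,0,0],
    [0,0,-0.8,0,0,0],
    [0,0,-1.2,0,0,0],
    [0,0,-1.2,0,0,0],
  ],
)

```text
time_s: 23.07
tool_pos: [0.5264, -0.1545, 0.0993]
tool_rot: [-89.8, 0.0, -114.2]
force: [5.7, -2.2, -1.6]
grip_width: 0.0222
```

```bash
python3 ft.py
```

```text
23.0667 phi -115.36 r 0.0898 F along jaw z 6.07 F [ 5.7 -2.2 -1.6] x -0.33
```

Emit:
move_arm(
  moves=[
    [0,0,0,0,0,0],
    [0,0,0,0,0,0],
  ],
)

```text
time_s: 23.23
tool_pos: [0.5264, -0.1546, 0.0993]
tool_rot: [-89.8, 0.0, -114.2]
force: [5.8, -1.8, -1.5]
grip_width: 0.0225
```

```bash
python3 ft.py; python3 vk.py k5; python3 ft.py
```

```text
23.2333 phi -115.36 r 0.0898 F along jaw z 6.04 F [ 5.8 -1.8 -1.5] x -0.79
23.2333 [ 0.52643688 -0.15455793  0.09927533] [-8.98181420e+01  1.43779975e-02 -1.14205598e+02] [ 5.84046336 -1.75506745 -1.47160908] 0.02245074402966925
23.3333 phi -115.37 r 0.0898 F along jaw z 6.6 F [ 6.1 -2.6 -1.4] x -0.08
```

View pics/k5.png

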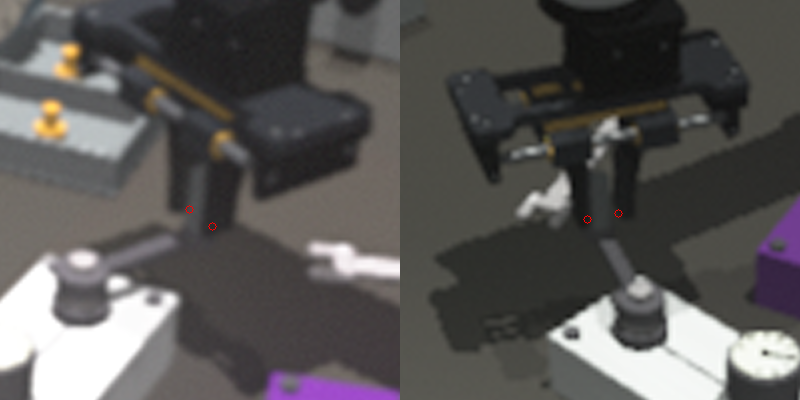

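The jaw pad bears on the knob and the load rises about 2 N per commanded mm. Adding load.

Emit:
move_arm(
  moves=[
    [0,0,-0.4,0,0,0],
    [0,0,-0.8,0,0,0],
    [0,0,-1.2,0,0,0],
    [0,0,-1.2,0,0,0],
    [0,0,-1.2,0,0,0],
  ],
)

```text
time_s: 23.75
tool_pos: [0.5259, -0.1543, 0.0994]
tool_rot: [-89.7, 0.0, -114.2]
force: [6.3, -2.1, -1.9]
grip_width: 0.0223
```

```bash
python3 ft.py
```

```text
23.75 phi -115.75 r 0.0898 F along jaw z 6.56 F [ 6.3 -2.1 -1.9] x -0.69
```

```bash
cat > ft2.py <<'E'
from calc import *
F=[];M=[]
for i in range(4):
    o=env.get_obs(); F.append(o['force']);M.append(o['wrist_torque']); read_camera("side")
R=Ro.from_euler('xyz',o['tool_rot'],degrees=True)
print(o['time_s'],o['tool_pos'].round(4),o['tool_rot'].round(2)); F=np.array(F)
print('Fz',(F@R.apply([0,0,1])).round(2),'tool F',R.inv().apply(F.mean(0)).round(2),'tool M',R.inv().apply(np.mean(M,0)).round(3)); print(o['effort'].round(2),o['qpos'].round(2),o['grip_width'])
E
python3 ft2.py
```

```text
23.9 [ 0.5259 -0.1543  0.0994] [-8.974e+01  2.000e-02 -1.142e+02]
Fz [6.56 7.56 7.75 8.47] tool F [-0.74  2.45  7.58] tool M [ 1.696 -0.042  0.131]
[-1.700e-01 -3.904e+01  7.600e-01 -2.400e+01 -2.400e-01  2.780e+00
 -2.000e-02] [  6.41  11.97   7.95 107.35  -1.86  60.54  -9.1 ] 0.022289331509094738
```

Emit:
move_arm(
  moves=[
    [0,0,0,0,0,0],
    [0,0,0,0,0,0],
    [0,0,0,0,0,0],
  ],
)

```text
time_s: 24.2
tool_pos: [0.5259, -0.1543, 0.0994]
tool_rot: [-89.7, 0.0, -114.2]
force: [7.6, -2.1, -2.6]
grip_width: 0.022
```

```bash
python3 ft2.py
```

```text
24.35 [ 0.5259 -0.1543  0.0994] [-8.974e+01  2.000e-02 -1.142e+02]
Fz [7.84 7.61 7.56 7.24] tool F [-0.89  2.    7.56] tool M [ 1.693 -0.034  0.133]
[-1.700e-01 -3.904e+01  7.600e-01 -2.400e+01 -2.400e-01  2.780e+00
 -2.000e-02] [  6.41  11.97   7.95 107.35  -1.86  60.54  -9.1 ] 0.022101199000674452
```

Emit:
move_arm(
  moves=[
    [0,0,-0.4,0,0,0],
    [0,0,-0.8,0,0,0],
    [0,0,-1.2,0,0,0],
    [0,0,-1.5,0,0,0],
    [0,0,-1.5,0,0,0],
  ],
)

```text
time_s: 24.82
tool_pos: [0.5252, -0.154, 0.0997]
tool_rot: [-89.6, 0.0, -114.2]
force: [8.7, -2.9, -1.4]
grip_width: 0.0223
```

```bash
python3 ft2.py
```

```text
24.9667 [ 0.5252 -0.154   0.0997] [-8.964e+01  3.000e-02 -1.142e+02]
Fz [ 9.09  9.61  9.51 10.01] tool F [-0.8   1.87  9.56] tool M [ 2.078 -0.003  0.1  ]
[-2.600e-01 -3.905e+01  6.300e-01 -2.333e+01 -3.100e-01  3.360e+00
 -3.000e-02] [  6.39  11.8    7.94 107.52  -1.82  60.44  -9.15] 0.0223611058898139
```

Emit:
move_arm(
  moves=[
    [0,0,-0.4,0,0,0],
    [0,0,-0.8,0,0,0],
    [0,0,-1.1,0,0,0],
    [0,0,-1.1,0,0,0],
    [0,0,-1.1,0,0,0],
    [0,0,-1.1,0,0,0],
  ],
)

```text
time_s: 25.52
tool_pos: [0.5248, -0.1537, 0.0998]
tool_rot: [-89.6, 0.0, -114.2]
force: [10.5, -3.1, -4.0]
grip_width: 0.0219
```

```bash
python3 ft2.py
```

```text
25.6667 [ 0.5248 -0.1537  0.0998] [-8.9570e+01  3.0000e-02 -1.1421e+02]
Fz [10.79 10.09 11.04 10.3 ] tool F [-1.21  3.05 10.55] tool M [ 2.314 -0.031  0.153]
[-3.200e-01 -3.905e+01  5.400e-01 -2.285e+01 -3.600e-01  3.780e+00
 -3.000e-02] [  6.37  11.68   7.94 107.65  -1.79  60.36  -9.19] 0.02201664566736597
```

Emit:
move_arm(
  moves=[
    [0,0,-0.3,0,0,0],
    [0,0,-0.6,0,0,0],
    [0,0,-0.6,0,0,0],
    [0,0,-0.6,0,0,0],
    [0,0,-0.6,0,0,0],
    [0,0,-0.6,0,0,0],
    [0,0,-0.6,0,0,0],
    [0,0,-0.6,0,0,0],
    [0,0,-0.6,0,0,0],
    [0,0,-0.6,0,0,0],
    [0,0,-0.6,0,0,0],
    [0,0,-0.6,0,0,0],
  ],
)

```text
time_s: 26.72
tool_pos: [0.5245, -0.1536, 0.0999]
tool_rot: [-89.5, 0.0, -114.2]
force: [10.2, -4.0, -3.9]
grip_width: 0.0224
```

```bash
python3 ft2.py; python3 ft2.py
```

```text
26.8667 [ 0.5245 -0.1536  0.0999] [-8.953e+01  3.000e-02 -1.142e+02]
Fz [10.92 11.82 10.82 11.84] tool F [-0.6   3.85 11.35] tool M [ 2.458 -0.032  0.142]
[-3.500e-01 -3.905e+01  4.900e-01 -2.259e+01 -3.900e-01  4.000e+00
 -3.000e-02] [  6.36  11.62   7.93 107.72  -1.78  60.32  -9.21] 0.02192410636724809
27.0667 [ 0.5245 -0.1536  0.0999] [-8.9530e+01  4.0000e-02 -1.1421e+02]
Fz [11.12 11.41 11.73 11.56] tool F [-1.24  3.29 11.45] tool M [ 2.472 -0.058  0.144]
[-3.500e-01 -3.905e+01  4.900e-01 -2.259e+01 -3.900e-01  4.000e+00
 -3.000e-02] [  6.36  11.62   7.93 107.72  -1.78  60.32  -9.21] 0.0219245120730856
```

Emit:
move_arm(
  moves=[
    [0,0,0,0,0,0],
    [0,0,0,0,0,0],
    [0,0,0,0,0,0],
    [0,0,0,0,0,0],
    [0,0,0,0,0,0],
    [0,0,0,0,0,0],
    [0,0,0,0,0,0],
    [0,0,0,0,0,0],
    [0,0,0,0,0,0],
    [0,0,0,0,0,0],
    [0,0,0,0,0,0],
    [0,0,0,0,0,0],
    [0,0,0,0,0,0],
    [0,0,0,0,0,0],
    [0,0,0,0,0,0],
    [0,0,0,0,0,0],
    [0,0,0,0,0,0],
    [0,0,0,0,0,0],
    [0,0,0,0,0,0],
    [0,0,0,0,0,0],
  ],
)

```text
time_s: 28.78
tool_pos: [0.5245, -0.1536, 0.0999]
tool_rot: [-89.5, 0.0, -114.2]
force: [11.6, -3.3, -3.5]
grip_width: 0.0218
```

```bash
python3 ft2.py; python3 vk.py k6
```

```text
28.9333 [ 0.5245 -0.1536  0.0999] [-8.9530e+01  3.0000e-02 -1.1421e+02]
Fz [11.89 11.42 11.29 10.97] tool F [-1.31  3.76 11.39] tool M [ 2.455 -0.023  0.151]
[-3.500e-01 -3.905e+01  4.900e-01 -2.259e+01 -3.900e-01  4.000e+00
 -3.000e-02] [  6.36  11.62   7.93 107.72  -1.78  60.32  -9.21] 0.02208056611107307
28.9833 [ 0.52443035 -0.15360382  0.09985851] [-8.95391167e+01  3.39562717e-02 -1.14208353e+02] [10.12536007 -4.35805857 -2.5703453 ] 0.022262550193935922
```

View pics/k6.png

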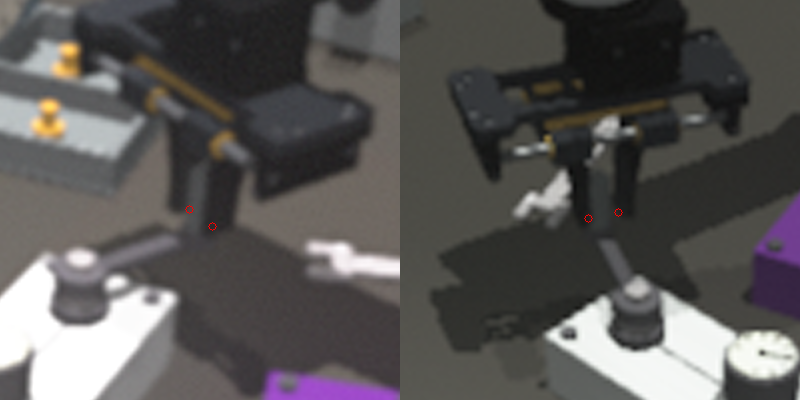

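The load was about 11.4 N for roughly 3 s, with position and wrist moment steady. Backing off gently into the fork's slack.

Emit:
move_arm(
  moves=[
    [0,0,1,0,0,0],
    [0,0,2,0,0,0],
    [0,0,3,0,0,0],
    [0,0,4,0,0,0],
    [0,0,5,0,0,0],
    [0,0,6,0,0,0],
    [0,0,7,0,0,0],
    [0,0,8,0,0,0],
    [0,0,8,0,0,0],
    [0,0,8,0,0,0],
  ],
)

```text
time_s: 29.92
tool_pos: [0.5281, -0.1553, 0.0987]
tool_rot: [-90.1, -0.0, -114.2]
force: [2.1, 0.4, 0.8]
grip_width: 0.0221
```

```bash
python3 ft2.py
```

```text
30.0667 [ 0.5281 -0.1553  0.0987] [ -90.04   -0.   -114.19]
Fz [1.75 2.84 2.08 2.62] tool F [-0.85 -0.5   2.32] tool M [ 0.445 -0.036  0.112]
[ 1.700e-01 -3.910e+01  1.250e+00 -2.644e+01  1.000e-02  7.600e-01
 -1.000e-02] [  6.49  12.51   7.98 106.81  -1.98  60.86  -8.94] 0.021917759681261077
```

Emit:
move_arm(
  moves=[
    [0,0,0.7,0,0,0],
    [0,0,1.4,0,0,0],
    [0,0,2,0,0,0],
    [0,0,2,0,0,0],
    [0,0,2,0,0,0],
  ],
)

```text
time_s: 30.53
tool_pos: [0.5298, -0.1563, 0.0984]
tool_rot: [-90.1, -0.0, -114.2]
force: [-0.8, -0.3, -0.2]
grip_width: 0.0219
```

```bash
python3 ft2.py
```

```text
30.6833 [ 0.5301 -0.1563  0.0986] [-9.0030e+01 -1.0000e-02 -1.1421e+02]
Fz [-0.59 -0.06 -0.13  0.32] tool F [ 0.42 -0.28 -0.11] tool M [-0.014 -0.002 -0.007]
[ 1.000e-02 -3.987e+01  1.150e+00 -2.784e+01 -6.000e-02  3.000e-02
  0.000e+00] [  6.54  12.74   8.01 106.53  -2.01  60.9   -8.88] 0.021996327097940922
```

Force is zero. Opening wide and lifting off.

Emit:
move_arm(
  moves=[
    [0,0,0,0,0,0],
    [0,0,0,0,0,0],
    [0,0,0,0,0,0],
    [0,0,0,0,0,0],
    [0,0,0,0,0,0],
  ],
  claw=55,
)

```text
time_s: 31.15
tool_pos: [0.5303, -0.1563, 0.0988]
tool_rot: [-90.0, -0.0, -114.2]
force: [0.1, -0.5, 0.4]
grip_width: 0.0473
```

Emit:
move_arm(
  moves=[
    [0,-8,0,0,0,0],
    [0,-20,0,0,0,0],
    [0,-40,0,0,0,0],
    [0,-65,0,0,0,0],
    [0,-95,0,0,0,0],
    [0,-120,0,0,0,0],
    [0,-130,0,0,0,0],
    [0,-130,0,0,0,0],
    [0,-130,0,0,0,0],
    [0,-130,0,0,0,0],
  ],
)

```text
time_s: 31.98
tool_pos: [0.5294, -0.1561, 0.2273]
tool_rot: [-90.1, -0.0, -114.2]
force: [-0.0, 0.1, -0.2]
grip_width: 0.055
```

```bash
python3 - <<'E'
from calc import *
o=env.get_obs();print(o['time_s'],o['tool_pos'],o['force'],o['grip_width'])
yaw=np.radians(3.1); C=np.array([.562,-.0185])
for cam in ("side","scene"):
    p,d=read_camera(cam); c=camera_info(cam); W=cloud(d,c)
    im=cv2.resize(p,None,fx=4,fy=4,interpolation=cv2.INTER_CUBIC)[:,:,::-1].copy()
    for z,r in ((.05,.015),(.064,.025),(.096,.025)):
        q=(proj(circ((.559,.0365),z,r),c)*4+1.5).round().astype(int); cv2.polylines(im,[q],True,(0,0,255),1)
    u,v=(proj(np.array([.55,-.05,.07]),c)*4).astype(int); cv2.imwrite(f"pics/t_{cam}.png",im[v-220:v+220,u-200:u+200])
    X=W[(d>0)]; K=X[(X[:,2]>.112)&(X[:,2]<.13)&(abs(X[:,0]-.527)<.04)&(abs(X[:,1]+.155)<.04)]
    k=np.array(cv2.minAreaRect((K[:,:2]*1000).astype(np.float32))[0])/1000
    dd=k-C; print(cam,len(K),k,'block frame',dd@[np.cos(yaw),np.sin(yaw)],dd@[-np.sin(yaw),np.cos(yaw)])
    G=X[(abs(X[:,0]-.559)<.04)&(abs(X[:,1]-.037)<.04)&(X[:,2]>.088)&(X[:,2]<.11)]; print(cv2.minAreaRect((G[:,:2]*1000).astype(np.float32)),np.median(G[:,2]))
cv2.imwrite("pics/f1.png",np.hstack([cv2.imread(f"pics/t_{c}.png") for c in("side","scene")]))
E
```

```text
31.9833 [ 0.52942113 -0.15605274  0.22731604] [-0.04578325  0.11222172 -0.20191175] 0.0550165880965169
side 42 [ 0.52980328 -0.15496576] block frame -0.039529508173005705 -0.13452490468236086
((557.7818603515625, 40.27714538574219), (46.085140228271484, 49.09065246582031), 64.8530502319336) 0.09662950570039715
scene 38 [ 0.53210754 -0.15720024] block frame -0.03734945793550846 -0.1368807283696832
((561.4763793945312, 37.46249771118164), (49.25734329223633, 48.038490295410156), 63.844520568847656) 0.09833664910002603
```

View pics/f1.png

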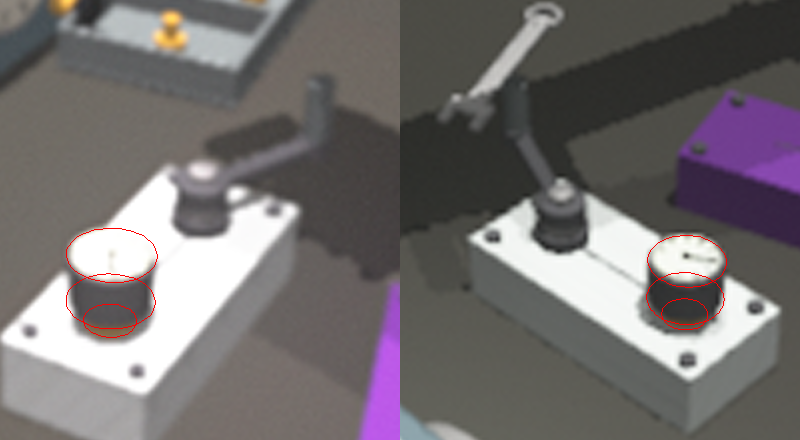

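The final view shows the gauge seated and upright on its predicted circles. The lever is at rest in the tight sector, with the knob at about (-38, -136) mm in the block frame. The robot is clear, so I'm handing the job in.

```bash
python3 - <<'E'
from h import *
print(job.sign_off()); print(env.get_obs()['time_s'])
E
```

```text
the job is handed in; nothing more can be done
None
the job is handed in; nothing more can be done
```

The job is handed in at about 32 s of the 72 s allowed. `sign_off` reports no verdict, so what follows rests on my own checks.

- **Gauge:** I took it from the rack and lowered it into the aluminium block's socket. It came home with about 7 N of seating force. After release, and again at the end, its case and dial matched the predicted seated position to within 1–3 mm (camera accuracy), upright in both the scene and side views.
- **Screw:** I swung the lever clockwise with the jaws as a loose fork. The screw bit at about -2.02 rad in the block frame, inside the stated range.
- **Load:** I held about 11.4 N square to the knob (about 1.03 N m) for roughly 3 s, with position and wrist moment steady. Single force readings scattered by about 0.5 N, so I judged the load from averages and the wrist moment. I could not read the screw twist directly.
- **Release:** I backed off until the force read zero, opened the jaws and lifted to 0.227 m. The knob stayed at about (-38, -136) mm in the block frame, which is inside the tight sector. The force at the last check was about 0 N, with the robot touching nothing.
- **Bystanders:** I did not touch the plug, spanner or screwdriver. I did not measure their positions again at the end.

The only disagreement was a 2–4 mm difference between the scene and side cameras, close to their stated calibration. I used the mean of the two.

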